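# Open the combination food box and set out the seasonings

## Task

Unlock my food box: turn its left dial to 6 and its right dial to 2, slide the latch between them fully back, away from the lid, and swing the lid up until it leans back. Flip the lid's stay up to its stop and bring the lid forward again so that it rests on the stay. Then stand every jar that is in the box upright inside the tray, leaving the lid propped and not moving the mug or the tea canister.

Things in the scene. Friction and masses are not known exactly. Their poses are not given: they have to be found in the camera images.
- lockbox: Grey painted metal box fixed to the table, origin under the centre of its chamber. x axis points away from the dials to the lid hinge, y to its left. Open chamber 182 mm (x) by 352 mm (y) outside, walls and floor 6 mm, 115 mm high; in front of it, from x = -91 to -171 mm, a solid lock housing 352 mm wide and 100 mm high with the dials and the latch on top.
- dial_left (a joint): Angle 0 to 4.71 rad, growing clockwise seen from above. Ten white marks on the housing round the dial, 30 degrees (0.524 rad) apart, are numbered 0 to 9 clockwise, so n reads n x 0.524; 0 is the long mark, 135 degrees counter-clockwise of the box's +x axis (near left). Works within 0.12 rad; stays where left (friction 0.04 N m). Left dial, at y = +100 mm on the box.
- dial_right (a joint): Angle 0 to 4.71 rad, growing clockwise seen from above. Ten white marks on the housing round the dial, 30 degrees (0.524 rad) apart, are numbered 0 to 9 clockwise, so n reads n x 0.524; 0 is the long mark, 135 degrees counter-clockwise of the box's +x axis (near left). Works within 0.12 rad; stays where left (friction 0.04 N m). Right dial, at y = -100 mm on the box.
- dial_left_grip (a point): Point on the axis of the left dial, 20 mm above the housing's top. The dial is a black knob, a disc 42 mm across with a straight grip bar 36 mm long, 11 mm wide, whose top is 31 mm above the housing; the white line on one half of the bar is the pointer. It turns about the vertical.
- dial_right_grip (a point): Point on the axis of the right dial, 20 mm above the housing's top. The dial is a black knob, a disc 42 mm across with a straight grip bar 36 mm long, 11 mm wide, whose top is 31 mm above the housing; the white line on one half of the bar is the pointer. It turns about the vertical.
- latch (a joint): Sliding steel latch between the dials: 0 = closed, its tongue over the front edge of the lid; 0.022 m = fully drawn along the box's -x (towards the robot's side). It slides with about 2 N of friction, only while both dials show the code, and stays where it is left.
- latch_grip (a point): Moves with the latch: the middle of its upright fin (14 mm thick in the box's y, 26 mm long in x), 30 mm above the housing's top; the fin's top is 20 mm higher. Its tongue, 12 mm wide, leaves the fin towards the lid at about 24 to 31 mm above the housing.
- lid (a joint): Lid of the box (182 x 352 x 8 mm, 0.3 kg), hinged on the far edge: 0 = shut, 1.80 rad = leaning back at its stop, where it stays by itself; brought forward of upright it sinks slowly (the hinge is damped) until it rests on the raised stay at about 1.25 rad, or shuts if the stay is down. A light push is enough.
- lid_handle (a point): Moves with the lid: middle of the round bar handle (10 mm thick, 110 mm long along the box's y) on top of the lid, 166 mm from the hinge line, 32 mm above the lid's upper face.
- lid_hinge (a point): Fixed: middle of the lid's hinge line, which runs along the box's y at the chamber's far edge, 115 mm above the table. The lid's under face passes through it.
- stay (a joint): Steel stay rod: 0 = folded flat just under the shut lid, from its pivot along the box's -y; 1.72 rad = flipped up, just past upright, at its stop, where it stays by itself. Its pivot is slightly stiff: let go above about 1.0 rad it stays there, lower down it falls back.
- stay_grip (a point): Moves with the stay: the point on the round rod (10 mm thick) 160 mm from its pivot; the rod's rubber-capped end is 21 mm further out.
- stay_pivot (a point): Fixed: the stay's pivot, whose axis runs along the box's x; it lies on the box at x = 30, y = +130, z = 107 mm.
- tray: Loose light-wood tray 180 mm (its x) by 220 mm (its y), rim 14 mm high and 5 mm thick, floor 5 mm thick, 0.6 kg; origin under its centre.
- jar_a: Spice jar with a green cap, 46 mm across, 106 mm high, about 0.11 kg, standing in the box's chamber; origin at the centre of its underside, z up. May be absent.
- jar_b: Spice jar with a dark brown cap, 44 mm across, 105 mm high, about 0.11 kg; standing in the box; origin at the centre of its underside. May be absent.
- honey: Honey jar with a white cap, 64 mm across (62 mm below the cap), 97 mm high, about 0.36 kg; standing in the box; origin at the centre of its underside. May be absent.
- mug: Striped coffee mug, 84 x 117 x 95 mm, a bystander to be left alone.
- tea_canister: Tea canister with a wooden lid, 87 mm across, 120 mm high, a bystander to be left alone.

How it is judged:
By the outcome, as a careful person would: the job done as asked, in the order asked, and still so for the second after the job is handed in, with the robot touching nothing.
Of jar_a, jar_b, honey only 2 to 3 are there at a start; the rules pass over those that are not, and their reading is None.
At some moment in a run one of tray may be knocked a few centimetres aside while the robot is not near it.
It also fails if it takes over 210 s, if anything falls off the work surface, if the arm or the gripper's body presses on something with over 40 N, if the wrist force passes 120 N, or if a joint passes its speed limit or range.

## Robot

A 6-joint arm with a two-finger parallel gripper is mounted at the origin on a cart in front of the work surface, level with it; the furniture and walls round the work are solid. World frame = base frame: x ahead of the robot, y to its left, z up, the work surface at z = 0. Lengths are in mm, angles in rad, forces in N, time in s.
With the tool pointing down it reaches from about 350 to 975 mm from the base axis. Payload 17.4 kg.
Tool frame: the origin (TCP) lies at the very end of the fingers, on their centre line; the grasp point (between the pads) lies 19 mm behind it; z points along the fingers, y is the line along which they close (so a half turn about z gives the same grasp; the last joint's range is limited). The gripper opens to 85 mm and grips with 20 to 120 N. Pads are 22 mm wide; open, the fingers measure 114 mm over their backs; the gripper's body (76 mm by 85 mm) begins 54 mm behind the grasp point. The pads swing forward as they close: fully open they stand 13 mm farther back than shut.
Start: joints at [1.209, 0.116, 1.442, -0, 1.584, -0.038], TCP at [214.774, 639.926, 231.303] pointing down, gripper open.
Joint ranges: [-2.83, 2.83], [-0.83, 2.19], [0.07, 2.5], [-1.14, 4.28], [0.01, 3], [-2.97, 2.97]. Speed limits (rad/s): [1.89, 1.89, 2.22, 3.14, 3.14, 3.14].

## Interface

Orientations are given as a rotation vector (axis times angle).
In Python, from plant import telemetry, vision, workorder gives the robot as it stands.
- The arm moves only by the tool step_arm, never from a script. Its argument "steps" is a list that holds one entry, the list of rows, each a list of 6 numbers: the shift along the tool's x, y, z normalised to -1 to 1, where 1 is 300 mm, then the turn, a rotation vector about the tool's x, y, z normalised to -1 to 1, where 1 is 45 degrees. A call has 1 to 20 rows; each row is the pose to reach, as a shift and turn from the pose commanded when the call began, along the tool's axes at that moment; what a row does not reach only later rows make up. A row lasts 1/8 s, in which the tool goes at most 62.5 mm and 10.7 degrees, less where a joint would pass 70% of its speed; a pose out of reach is approached as far as the arm can. A call with a number of a shift or a turn outside -1 to 1 is refused whole. A call with a gripper value outside its range is refused whole. "gripper" is the closure, from 0 (fully open) to 1 (shut), set as the call begins (left out, the last holds). The fingers move at their own pace and stop on an object; "force" is the grip in N (left out, the last holds). Time passes only in rows, so rows that repeat a pose let the fingers close. It gives the time, the measured TCP pose, the force, the opening and the grip force at its end, in the units of the state.
- telemetry.get_state(): the state, without advancing time (a new reading comes with each control period).
- vision.camera(name): name is "side" or "top"; returns the picture (480x640x3 uint8, red, green, blue); there is no depth.
- vision.calibration(name): a dict with "camera_matrix" (3x3 intrinsics, pixels), "view" (4x4, takes a point from world to camera coordinates). Camera axes: x right, y up, looking along -z (the intrinsics and any distortion apply to the point x, -y, -z); pixel columns grow to the right and rows downward; lengths in mm; the calibration is good to about 2 mm. A picture is of the moment at which its call begins. calibration takes no time and is no camera call.
- workorder.job_done(): hands the job in; it is judged then, once.
The state is a dict: "time": time; "q": joint angles; "joint_velocities": joint speeds; "joint_torque": joint torques, N m; "eef_pos": TCP position; "tcp_rot": TCP orientation; "ft_force": force on the tool from outside, world axes, zero at the start; "moment": the same for the moment, N m; "width": finger opening in mm; "finger_force": force on a finger pad.
Only numpy, scipy, OpenCV 4.12 (cv2) and the standard library are available. Lean on these libraries where they do the work, as an engineer would, in place of code of your own. Each camera call takes 0.05 s, during which the arm holds its last target. There are 200 camera calls.

## Working session

There is one attempt and no reset: what is moved stays moved. The work goes in short steps, Python scripts to look and compute and a tool call to move; the robot and the scene stay as the last step left them, time stands still between calls to the robot, and variables do not carry over. Pictures are saved under pics/ and viewed, at most 15 in all, crops included, and the job is handed in when it is done.

Besides the shell and the picture viewer there is one more tool, called as name([rows], argument=value, ...), one row to a line, values as JSON. step_arm: Moves the arm, as the interface text tells. Its arguments: {"type":"object","properties":{"steps":{"type":"array"},"gripper":{"type":"number"},"force":{"type":"number"}},"required":["steps"]}

```bash
mkdir -p pics; ls; cat > h.py <<'E'
import numpy as np, cv2
from scipy.spatial.transform import Rotation as R
from plant import telemetry, vision, workorder
def cal(n):
    c=vision.calibration(n); return np.array(c['camera_matrix'],float),np.array(c['view'],float),c
def proj(n,P):
    K,V,_=cal(n); P=np.atleast_2d(P); c=(V[:3,:3]@P.T).T+V[:3,3]
    c=c*[1,-1,-1]; p=(K@c.T).T; return p[:,:2]/p[:,2:]
def ray(n,uv):
    K,V,_=cal(n); d=np.linalg.inv(K)@[uv[0],uv[1],1]; d=d*[1,-1,-1]
    Rm=V[:3,:3]; return -Rm.T@V[:3,3], Rm.T@d
def onz(n,uv,z):
    o,d=ray(n,uv); return o+d*(z-o[2])/d[2]
def snap(n,f):
    im=vision.camera(n); cv2.imwrite(f'pics/{f}.png',im[:,:,::-1]); return im
def st():
    s=telemetry.get_state(); 
    for k in ['time','q','eef_pos','tcp_rot','ft_force','width','finger_force']: print(k,np.round(s[k],3))
    return s
E
python3 - <<'E'
from h import *
st()
for n in ['top','side']:
    snap(n,n+'0'); K,V,c=cal(n); print(n,list(c),K,V, ray(n,(320,240)))
E
```

```text
pics
time 0.0
q [ 1.209  0.116  1.442 -0.     1.584 -0.038]
eef_pos [214.715 639.729 230.543]
tcp_rot [-5.06e-01 -3.10e+00  2.00e-03]
ft_force [0.137 0.004 0.034]
width 85.398
finger_force 0.0
top ['camera_matrix', 'view'] [[450.07293477   0.         321.2025821 ]
 [  0.         450.07293477 235.89605803]
 [  0.           0.           1.        ]] [[ 8.28937053e-04 -9.99962632e-01  8.60508569e-03  5.68869614e+01]
 [ 9.92944498e-01  1.84342536e-03  1.18565698e-01 -6.01266144e+02]
 [-1.18577130e-01  8.44608899e-03  9.92908922e-01 -1.32292746e+03]
 [ 0.00000000e+00  0.00000000e+00  0.00000000e+00  1.00000000e+00]] (array([ 440.10781284,   69.16678801, 1384.34650285]), array([ 0.10952086, -0.00579103, -0.99401304]))
side ['camera_matrix', 'view'] [[582.64923285   0.         315.78296854]
 [  0.         582.64923285 232.05440162]
 [  0.           0.           1.        ]] [[-9.31163128e-01  3.64084988e-01  1.94255263e-02  5.20398805e+02]
 [-2.55641511e-01 -6.89946654e-01  6.77215647e-01  1.33589757e+02]
 [ 2.59966628e-01  6.25632269e-01  7.35528121e-01 -1.88975803e+03]
 [ 0.00000000e+00  0.00000000e+00  0.00000000e+00  1.00000000e+00]] (array([1010.00128991, 1084.99401883, 1289.39208105]), array([-0.2632199 , -0.61358832, -0.74462273]))
```

View pics/top0.png

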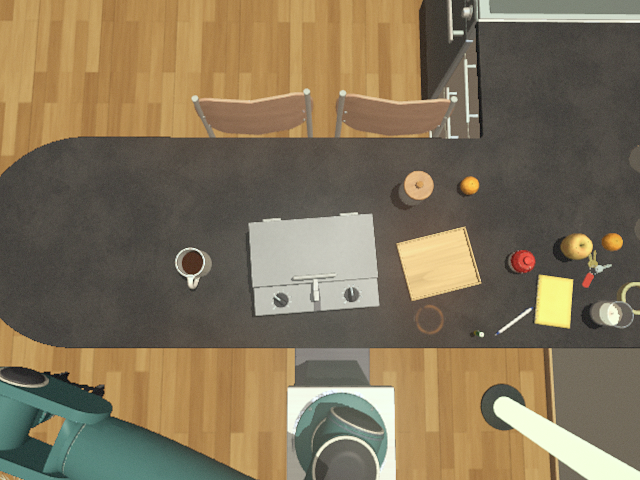

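View pics/side0.png

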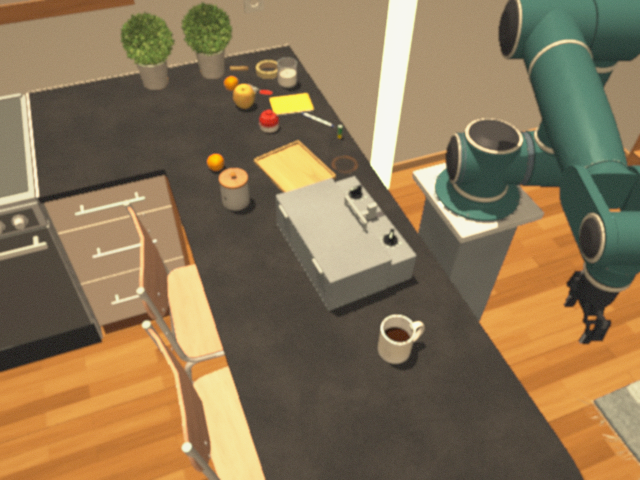

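The top view shows the box at cols 249-380 and rows 213-315, the dials near (281,300) and (352,294), the tray at (438,263), the mug at (190,263) and the canister at (418,187).

```bash
cat > m0.py <<'E'
from h import *
im=cv2.imread('pics/top0.png')
hsv=cv2.cvtColor(im,cv2.COLOR_BGR2HSV)
m=((hsv[...,2]>105)&(hsv[...,1]<40)).astype(np.uint8)
m[:205]=0;m[320:]=0;m[:,:235]=0;m[:,390:]=0
m=cv2.morphologyEx(m,cv2.MORPH_CLOSE,np.ones((9,9)))
m=cv2.morphologyEx(m,cv2.MORPH_OPEN,np.ones((15,15)))
c=max(cv2.findContours(m,0,2)[0],key=cv2.contourArea)
print('approx',cv2.approxPolyDP(c,4,True).reshape(-1,2).tolist())
# wood tray
t=((hsv[...,0]>10)&(hsv[...,0]<28)&(hsv[...,1]>60)&(hsv[...,2]>120)).astype(np.uint8)
t[:215]=0;t[310:]=0;t[:,:390]=0;t[:,495:]=0
c=max(cv2.findContours(t,0,2)[0],key=cv2.contourArea)
(u,v),wh,a=r=cv2.minAreaRect(c); print(r); b=cv2.boxPoints(r)
P=np.array([onz('top',p,14) for p in b]); print('tray',P.round(),P.mean(0).round(1), np.linalg.norm(np.diff(P,axis=0),axis=1))
big=cv2.resize(im[205:322,240:390],None,fx=5,fy=5,interpolation=cv2.INTER_CUBIC); cv2.imwrite('pics/c0.png',big)
s=cv2.imread('pics/side0.png'); cv2.imwrite('pics/c1.png',cv2.resize(s[170:310,270:420],None,fx=4,fy=4,interpolation=cv2.INTER_CUBIC))
E
python3 m0.py
```

```text
approx [[372, 214], [249, 222], [255, 314], [378, 306]]
((438.4118347167969, 263.1470947265625), (60.148834228515625, 73.48828887939453), 75.96376037597656)
tray [[ 583. -170.   14.]
 [ 638. -391.   14.]
 [ 459. -429.   14.]
 [ 406. -211.   14.]] [ 521.4 -300.4   14. ] [228.11723831 182.87433457 224.66307228]
```

View pics/c0.png

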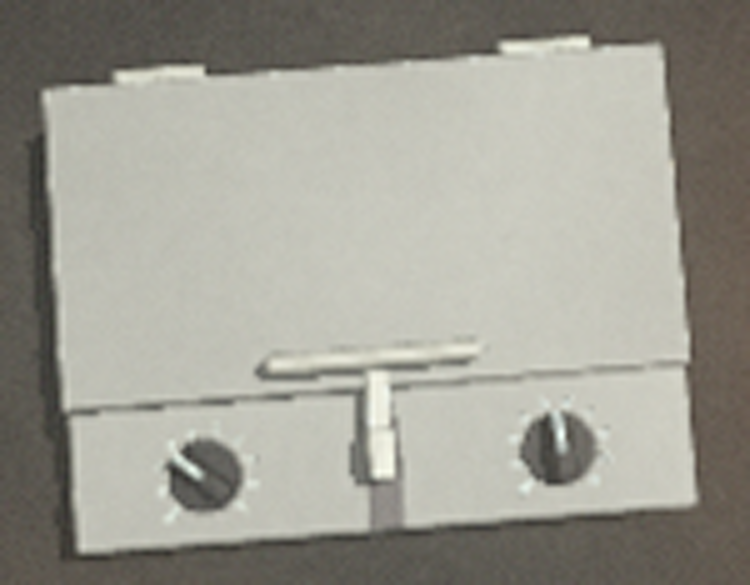

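```bash
cat > m1.py <<'E'
from h import *
from scipy.optimize import least_squares
c=lambda x,y:((x+.5)/5-.5+240,(y+.5)/5-.5+205)
px=np.array([c(43,90),c(662,43),c(688,360),c(65,411),c(78,553),c(697,505)])
B=np.array([[91,176,123],[91,-176,123],[-91,-176,123],[-91,176,123],[-171,176,100],[-171,-176,100]],float)
def W(p,b):
    r=R.from_euler('z',p[2]); return r.apply(b)+[p[0],p[1],0]
s=least_squares(lambda p:(proj('top',W(p,B))-px).ravel(),[500,60,0.07])
p=s.x; print('box',p.round(3),np.degrees(p[2]).round(2),s.fun.round(2).reshape(-1,2).tolist())
for n,b in dict(dl=[-131,100,120],dr=[-131,-100,120],handle=[91-166,0,115+8+32],hinge=[91,0,115],near=[-171,0,100],pivot=[30,130,107]).items():
    w=W(p,np.array([b],float)); print(n,w.round(1),proj('top',w).round(1),proj('side',w).round(1))
# pointers: bright low-sat pixels on dial
im=cv2.imread('pics/top0.png').astype(float); g=im.min(2)
for n,y in dict(l=100,r=-100).items():
    w=W(p,np.array([[-131,y,131.]]))[0]; u,v=proj('top',w)[0]
    # sample profile on circles at radius 4..15mm, z=131
    a=np.radians(np.arange(0,360,2)); prof=0
    for rr in np.arange(5,16,1.0):
        q=proj('top',w+np.c_[rr*np.cos(a),rr*np.sin(a),0*a]).astype(np.float32)
        prof=prof+cv2.remap(g.astype(np.float32),q[:,0].reshape(-1,1),q[:,1].reshape(-1,1),cv2.INTER_LINEAR)[:,0]
    i=prof.argmax(); k=np.arange(i-12,i+13); wt=np.clip(prof[k%180]-np.median(prof),0,None)
    ang=(k*wt).sum()/wt.sum()*2; print(n,'pointer world deg',ang.round(1),'rel box',(ang-np.degrees(p[2])).round(1))
print(R.from_rotvec(telemetry.get_state()['tcp_rot']).as_matrix().round(3))
E
python3 m1.py
```

```text
box [5.52284e+02 8.25610e+01 7.90000e-02] 4.53 [[-0.07, -0.31], [-0.07, -0.32], [0.67, 0.35], [-0.61, 0.04], [-0.33, 0.25], [0.42, -0.08]]
dl [[413.8 171.9 120. ]] [[280.3 299.1]] [[389.2 235.6]]
dr [[429.6 -27.5 120. ]] [[352.  293.5]] [[354.3 189.7]]
handle [[477.5  76.6 155. ]] [[314.6 275.8]] [[354.5 208.9]]
hinge [[643.   89.7 115. ]] [[310.2 218. ]] [[299.8 237.5]]
near [[381.8  69.1 100. ]] [[317.3 310.5]] [[382.6 212.5]]
pivot [[571.9 214.5 107. ]] [[266.4 243. ]] [[341.7 265.7]]
l pointer world deg 63.5 rel box 59.0
r pointer world deg 12.6 rel box 8.1
[[-0.948  0.318 -0.   ]
 [ 0.318  0.948 -0.001]
 [ 0.    -0.001 -1.   ]]
```

```bash
cat >> h.py <<'E'
BX=np.array([552.3,82.6]); YAW=np.radians(4.53)
def b2w(b):
    b=np.atleast_2d(np.array(b,float)); return R.from_euler('z',YAW).apply(b)+[*BX,0]
def down(yang):  # tool z down, tool y at yang deg
    a=np.radians(yang); y=np.array([np.cos(a),np.sin(a),0]); z=np.array([0,0,-1.]); return R.from_matrix(np.c_[np.cross(y,z),y,z])
def plan(wps,s=None):
    """wps: list of (xyz, Rotation or yang). prints row values per call"""
    s=s or telemetry.get_state(); p=np.array(s['eef_pos']); r=R.from_rotvec(s['tcp_rot'])
    print('t',round(float(s['time']),2),'p',p.round(1),'F',np.round(s['ft_force'],1),'w',np.round(s['width'],1))
    for q,o in wps:
        o=down(o) if np.isscalar(o) else o; q=np.array(q,float)
        d=r.inv().apply(q-p)/300; t=(r.inv()*o).as_rotvec()/np.radians(45)
        print('->',q.round(1),d.round(3).tolist()+t.round(3).tolist(),'' if max(abs(d).max(),abs(t).max())<=1 else 'TOO BIG')
        p,r=q,o
E
python3 - <<'E'
from h import *
plan([((314,400,230),112),((413.8,171.9,200),152),((413.8,171.9,115),152)])
E
```

```text
t 0.1 p [214.7 639.7 230.6] F [-0.7 -0.4  0.4] w 85.6
-> [314. 400. 230.] [-0.568, -0.652, 0.003, -0.001, -0.0, -0.901] 
-> [413.8 171.9 200. ] [-0.024, -0.83, 0.1, 0.0, 0.0, -0.889] 
-> [413.8 171.9 115. ] [0.0, 0.0, 0.283, 0.0, 0.0, 0.0]
```

step_arm([
  [[-0.568,-0.652,0.003,0,0,-0.901],[-0.568,-0.652,0.003,0,0,-0.901],[-0.568,-0.652,0.003,0,0,-0.901],[-0.568,-0.652,0.003,0,0,-0.901],[-0.568,-0.652,0.003,0,0,-0.901],[-0.568,-0.652,0.003,0,0,-0.901],[-0.568,-0.652,0.003,0,0,-0.901]],
], gripper=0.65)

```text
time: 0.98
eef_pos: [313.7, 401.2, 230.2]
tcp_rot: [0.599, -3.084, 0.0]
ft_force: [-0.6, -0.7, -0.2]
width: 29.8
finger_force: 0.0
```

step_arm([
  [[-0.024,-0.83,0.1,0,0,-0.889],[-0.024,-0.83,0.1,0,0,-0.889],[-0.024,-0.83,0.1,0,0,-0.889],[-0.024,-0.83,0.1,0,0,-0.889],[-0.024,-0.83,0.1,0,0,-0.889],[-0.024,-0.83,0.1,0,0,-0.889],[-0.024,-0.83,0.1,0,0,-0.889],[-0.024,-0.83,0.1,0,0,-0.889]],
])

```text
time: 1.98
eef_pos: [413.8, 173.2, 200.4]
tcp_rot: [1.62, -2.692, -0.0]
ft_force: [0.4, 0.6, 0.0]
width: 30.2
finger_force: 0.0
```

```bash
python3 - <<'E'
from h import *
s=st()
plan([((413.8,171.9,115),152)])
snap('top','top1')
s=cv2.imread('pics/top1.png'); cv2.imwrite('pics/c2.png',cv2.resize(s[205:322,240:390],None,fx=5,fy=5,interpolation=cv2.INTER_CUBIC))
E
```

```text
time 1.975
q [ 0.339 -0.387  1.944  0.     1.584 -2.315]
eef_pos [413.793 173.201 200.434]
tcp_rot [ 1.62  -2.692 -0.   ]
ft_force [0.362 0.589 0.047]
width 30.195
finger_force 0.0
t 1.98 p [413.8 173.2 200.4] F [0.4 0.6 0. ] w 30.2
-> [413.8 171.9 115. ] [0.004, -0.002, 0.285, 0.0, -0.0, 0.001]
```

step_arm([
  [[0.003,-0.002,0.15,0,0,0],[0.003,-0.002,0.22,0,0,0],[0.003,-0.002,0.26,0,0,0],[0.003,-0.002,0.285,0,0,0],[0.003,-0.002,0.285,0,0,0]],
])

```text
time: 2.65
eef_pos: [414.2, 171.1, 115.2]
tcp_rot: [-1.618, 2.693, -0.0]
ft_force: [0.0, -0.5, 0.7]
width: 29.6
finger_force: 0.0
```

step_arm([
  [[0,0,0,0,0,0],[0,0,0,0,0,0],[0,0,0,0,0,0],[0,0,0,0,0,0],[0,0,0,0,0,0]],
], gripper=1, force=30)

```text
time: 3.28
eef_pos: [411.2, 172.7, 115.7]
tcp_rot: [1.617, -2.688, -0.011]
ft_force: [-38.6, 13.9, 16.6]
width: 10.6
finger_force: 30.2
```

```bash
python3 - <<'E'
from h import *
s=st(); print(telemetry.get_state()['moment'])
plan([((413.8,171.9,115),118),((413.8,171.9,115),84),((413.8,171.9,115),49.5)])
E
```

```text
time 3.275
q [ 0.337 -0.348  2.054  0.006  1.441 -2.318]
eef_pos [411.215 172.676 115.729]
tcp_rot [ 1.617 -2.688 -0.011]
ft_force [-38.604  13.899  16.647]
width 10.572
finger_force 30.184
[ 2.37033289  6.33775014 -0.05463798]
t 3.27 p [411.2 172.7 115.7] F [-38.6  13.9  16.6] w 10.6
-> [413.8 171.9 115. ] [-0.002, -0.009, 0.002, 0.01, -0.004, 0.757] 
-> [413.8 171.9 115. ] [0.0, 0.0, 0.0, 0.0, 0.0, 0.756] 
-> [413.8 171.9 115. ] [0.0, 0.0, 0.0, 0.0, 0.0, 0.767]
```

step_arm([
  [[0,0.006,0,0,0,0],[0,0.013,0,0,0,0],[0,0.013,0,0,0,0]],
])

```text
time: 3.65
eef_pos: [410.6, 173.0, 115.9]
tcp_rot: [-1.618, 2.692, 0.0]
ft_force: [-7.6, -0.4, 6.7]
width: 10.2
finger_force: 30.0
```

step_arm([
  [[0,0.002,0,0,0,0.15],[0,0.002,0,0,0,0.3],[0,0.002,0,0,0,0.45],[0,0.002,0,0,0,0.6],[0,0.002,0,0,0,0.757],[0,0.002,0,0,0,0.757]],
])

```text
time: 4.4
eef_pos: [410.8, 172.7, 115.9]
tcp_rot: [-0.754, 3.048, -0.002]
ft_force: [0.5, -5.1, 3.7]
width: 10.1
finger_force: 29.8
```

step_arm([
  [[0,0,0,0,0,0.15],[0,0,0,0,0,0.3],[0,0,0,0,0,0.45],[0,0,0,0,0,0.6],[0,0,0,0,0,0.756],[0,0,0,0,0,0.756]],
])

```text
time: 5.15
eef_pos: [410.8, 172.3, 115.9]
tcp_rot: [0.171, 3.135, -0.002]
ft_force: [-0.6, -8.1, 4.1]
width: 10.2
finger_force: 29.9
```

```bash
python3 - <<'E'
from h import *
s=st(); print(s['moment'])
plan([((410.6,172.5,115),49.5)])
E
```

```text
time 5.15
q [ 3.410e-01 -3.540e-01  2.058e+00 -2.000e-03  1.436e+00 -1.121e+00]
eef_pos [410.785 172.336 115.881]
tcp_rot [ 1.710e-01  3.135e+00 -2.000e-03]
ft_force [-0.611 -8.131  4.118]
width 10.223
finger_force 29.937
[-1.6899405  -0.03880798 -0.06179357]
t 5.15 p [410.8 172.3 115.9] F [-0.6 -8.1  4.1] w 10.2
-> [410.6 172.5 115. ] [0.001, 0.0, 0.003, -0.001, 0.003, 0.762]
```

step_arm([
  [[0,-0.001,0,0,0,0.15],[0,-0.001,0,0,0,0.3],[0,-0.001,0,0,0,0.45],[0,-0.001,0,0,0,0.6],[0,-0.001,0,0,0,0.762],[0,-0.001,0,0,0,0.762],[0,-0.001,0,0,0,0.762]],
])

```text
time: 6.02
eef_pos: [410.6, 172.0, 115.9]
tcp_rot: [1.084, 2.947, -0.002]
ft_force: [-1.1, -10.2, 5.2]
width: 10.4
finger_force: 30.1
```

step_arm([
  [[0,0,0,0,0,0],[0,0,0,0,0,0],[0,0,0,0,0,0],[0,0,-0.15,0,0,0],[0,0,-0.3,0,0,0],[0,0,-0.3,0,0,0]],
], gripper=0.65)

```text
time: 6.78
eef_pos: [411.2, 173.3, 208.4]
tcp_rot: [1.083, 2.945, 0.005]
ft_force: [-0.1, -0.0, -0.9]
width: 29.9
finger_force: 0.0
```

```bash
python3 - <<'E'
from h import *
s=st()
plan([((420,70,206),9),((427,-28,190),-36),((427,-28,190),-80),((427,-28,115.5),-80)])
E
```

```text
time 6.775
q [ 0.342 -0.399  1.94   0.     1.595 -0.525]
eef_pos [411.166 173.271 208.4  ]
tcp_rot [1.083 2.945 0.005]
ft_force [-0.11  -0.012 -0.903]
width 29.918
finger_force 0.0
t 6.78 p [411.2 173.3 208.4] F [-0.1 -0.  -0.9] w 29.9
-> [420.  70. 206.] [-0.245, -0.243, 0.008, 0.007, 0.001, 0.903] 
-> [427. -28. 190.] [-0.326, -0.028, 0.053, 0.0, 0.0, 1.0] TOO BIG
-> [427. -28. 190.] [0.0, 0.0, 0.0, 0.0, 0.0, 0.978] 
-> [427.  -28.  115.5] [0.0, 0.0, 0.248, 0.0, 0.0, 0.0]
```

step_arm([
  [[-0.245,-0.243,0.008,0,0,0.9],[-0.245,-0.243,0.008,0,0,0.9],[-0.245,-0.243,0.008,0,0,0.9],[-0.245,-0.243,0.008,0,0,0.9],[-0.245,-0.243,0.008,0,0,0.9]],
])

```text
time: 7.4
eef_pos: [418.7, 69.6, 201.7]
tcp_rot: [-2.037, -2.391, 0.001]
ft_force: [0.7, -0.0, 0.9]
width: 29.9
finger_force: 0.0
```

step_arm([
  [[-0.326,-0.028,0.053,0,0,1],[-0.326,-0.028,0.053,0,0,1],[-0.326,-0.028,0.053,0,0,1],[-0.326,-0.028,0.053,0,0,1],[-0.326,-0.028,0.053,0,0,1]],
])

```text
time: 8.02
eef_pos: [426.0, -28.1, 186.1]
tcp_rot: [-2.796, -1.433, 0.001]
ft_force: [0.0, -1.0, 0.3]
width: 29.8
finger_force: 0.0
```

step_arm([
  [[0,0,0,0,0,0.978],[0,0,0,0,0,0.978],[0,0,0,0,0,0.978],[0,0,0,0,0,0.978],[0,0,0,0,0,0.978],[0,0,0,0,0,0.978]],
])

```text
time: 8.78
eef_pos: [426.1, -28.1, 186.5]
tcp_rot: [-3.128, -0.287, 0.0]
ft_force: [0.7, 0.2, -0.4]
width: 29.9
finger_force: 0.0
```

```bash
python3 - <<'E'
from h import *
s=st()
plan([((427,-28,115.5),-80)])
snap('side','s1')
s=cv2.imread('pics/s1.png'); cv2.imwrite('pics/c3.png',cv2.resize(s[150:290,300:450],None,fx=4,fy=4,interpolation=cv2.INTER_CUBIC))
E
```

```text
time 8.775
q [-0.126 -0.437  2.002  0.     1.576  1.262]
eef_pos [426.075 -28.107 186.475]
tcp_rot [-3.128 -0.287  0.   ]
ft_force [ 0.652  0.225 -0.405]
width 29.917
finger_force 0.0
t 8.78 p [426.1 -28.1 186.5] F [ 0.7  0.2 -0.4] w 29.9
-> [427.  -28.  115.5] [0.003, 0.0, 0.237, -0.0, 0.0, 0.011]
```

View pics/c3.png

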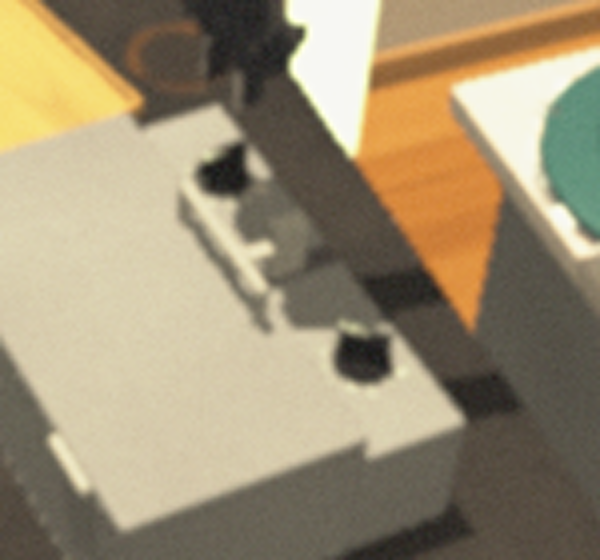

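The side crop shows the gripper above the right dial at crop (222,170), and the left dial at (362,355) has been turned.

step_arm([
  [[0,0,0.1,0,0,0],[0,0,0.18,0,0,0],[0,0,0.22,0,0,0],[0,0,0.237,0,0,0],[0,0,0.237,0,0,0]],
])

```text
time: 9.45
eef_pos: [426.3, -28.2, 115.9]
tcp_rot: [3.129, 0.278, 0.001]
ft_force: [0.1, -0.3, 0.2]
width: 29.6
finger_force: 0.0
```

step_arm([
  [[0,0,0,0,0,0],[0,0,0,0,0,0],[0,0,0,0,0,0],[0,0,0,0,0,0],[0,0,0,0,0,0]],
], gripper=1)

```text
time: 10.07
eef_pos: [426.3, -27.3, 116.5]
tcp_rot: [-3.127, -0.278, -0.002]
ft_force: [-3.1, 10.5, 5.1]
width: 9.9
finger_force: 33.8
```

step_arm([
  [[0,0,0,0,0,-0.1],[0,0,0,0,0,-0.2],[0,0,0,0,0,-0.35],[0,0,0,0,0,-0.5],[0,0,0,0,0,-0.5]],
])

```text
time: 10.7
eef_pos: [426.3, -27.0, 116.5]
tcp_rot: [-3.012, -0.885, -0.002]
ft_force: [-4.2, 12.8, 6.4]
width: 10.3
finger_force: 33.8
```

```bash
python3 - <<'E'
from h import *
s=st(); p=s['eef_pos']
plan([(p,-33),(p,-10)])
E
```

```text
time 10.7
q [-0.125 -0.403  2.092  0.003  1.452  0.874]
eef_pos [426.262 -27.045 116.5  ]
tcp_rot [-3.012e+00 -8.850e-01 -2.000e-03]
ft_force [-4.182 12.818  6.391]
width 10.326
finger_force 33.794
t 10.7 p [426.3 -27.  116.5] F [-4.2 12.8  6.4] w 10.3
-> [426.3 -27.  116.5] [0.0, 0.0, 0.0, -0.002, -0.003, -0.538] 
-> [426.3 -27.  116.5] [0.0, 0.0, 0.0, 0.0, 0.0, -0.511]
```

step_arm([
  [[0,0,0,0,0,-0.15],[0,0,0,0,0,-0.3],[0,0,0,0,0,-0.45],[0,0,0,0,0,-0.6],[0,0,0,0,0,-0.8],[0,0,0,0,0,-0.95],[0,0,0,0,0,-0.95]],
])

```text
time: 11.58
eef_pos: [426.0, -26.7, 116.5]
tcp_rot: [-2.481, -1.922, -0.003]
ft_force: [-7.0, 15.9, 7.5]
width: 10.1
finger_force: 34.0
```

step_arm([
  [[0,0,0,0,0,-0.1],[0,0,0,0,0,-0.1],[0,0,0,0,0,-0.1]],
])

```text
time: 11.95
eef_pos: [426.0, -26.7, 116.5]
tcp_rot: [-2.406, -2.016, -0.003]
ft_force: [-7.4, 16.9, 8.2]
width: 9.9
finger_force: 34.1
```

```bash
python3 - <<'E'
from h import *
s=st(); print(R.from_rotvec(s['tcp_rot']).as_matrix()[:,1])
E
sed -i 's/BX=.*;/BX=np.array([548.9,83.0]);/' h.py
```

```text
time 11.95
q [-0.125 -0.403  2.092  0.004  1.453  0.051]
eef_pos [425.963 -26.735 116.479]
tcp_rot [-2.406 -2.016 -0.003]
ft_force [-7.444 16.885  8.227]
width 9.864
finger_force 34.076
[ 9.84551235e-01 -1.75095167e-01 -7.39770569e-04]
```

```bash
python3 - <<'E'
from h import *
c=lambda x,y:((x+.5)/5-.5+240,(y+.5)/5-.5+205)
for uv in [(383,428),(383,480)]:
    w=onz('top',c(*uv),150)+[-3.4,.4,0]; print(w, R.from_euler('z',-YAW).apply(w-[*BX,0]))
f=b2w([-118,0,116])[0]; print(f)
plan([((426,-27,190),-10),((*f[:2],190),-50),((*f[:2],190),-85.5),((*f[:2],116),-85.5)])
E
```

```text
[435.19241525  72.56423959 150.        ] [-114.17660296   -1.42241363  150.        ]
[407.15706529  72.50405313 150.        ] [-142.12912734    0.73184985  150.        ]
[431.26861831  73.68023378 116.        ]
t 11.95 p [426.  -26.7 116.5] F [-7.4 16.9  8.2] w 9.9
-> [426. -27. 190.] [-0.0, 0.0, -0.245, -0.001, -0.004, -0.002] 
-> [431.3  73.7 190. ] [0.334, -0.041, 0.0, 0.0, 0.0, 0.889] 
-> [431.3  73.7 190. ] [0.0, 0.0, 0.0, 0.0, 0.0, 0.789] 
-> [431.3  73.7 116. ] [0.0, 0.0, 0.247, 0.0, 0.0, 0.0]
```

step_arm([
  [[0,0,0,0,0,0],[0,0,0,0,0,0],[0,0,0,0,0,0],[0,0,-0.15,0,0,0],[0,0,-0.26,0,0,0],[0,0,-0.26,0,0,0]],
], gripper=0.65)

```text
time: 12.7
eef_pos: [427.0, -28.4, 196.0]
tcp_rot: [2.407, 2.014, 0.004]
ft_force: [-0.7, -0.2, -0.2]
width: 30.1
finger_force: 0.0
```

step_arm([
  [[0.334,-0.01,0,0,0,0.889],[0.334,-0.01,0,0,0,0.889],[0.334,-0.01,0,0,0,0.889],[0.334,-0.01,0,0,0,0.889],[0.334,-0.01,0,0,0,0.889]],
])

```text
time: 13.32
eef_pos: [440.5, 71.0, 192.6]
tcp_rot: [-2.953, -1.073, 0.002]
ft_force: [0.4, 0.3, -0.9]
width: 30.1
finger_force: 0.0
```

step_arm([
  [[0,0,0,0,0,0.789],[0,0,0,0,0,0.789],[0,0,0,0,0,0.789],[0,0,0,0,0,0.789],[0,0,0,0,0,0.789]],
])

```text
time: 13.95
eef_pos: [440.7, 70.8, 193.1]
tcp_rot: [3.139, 0.126, -0.001]
ft_force: [0.3, 0.7, -0.5]
width: 29.5
finger_force: 0.0
```

```bash
python3 - <<'E'
from h import *
s=st()
f=b2w([-128,0,116])[0]; print(f)
plan([(f,-85.5)])
im=snap('top','t2')
cv2.imwrite('pics/c4.png',cv2.resize(im[205:322,240:390,::-1],None,fx=5,fy=5,interpolation=cv2.INTER_CUBIC))
E
```

```text
time 13.95
q [ 0.102 -0.39   1.959 -0.     1.573  1.593]
eef_pos [440.665  70.751 193.055]
tcp_rot [ 3.139e+00  1.260e-01 -1.000e-03]
ft_force [ 0.257  0.702 -0.468]
width 29.53
finger_force 0.0
[421.29985715  72.89042309 116.        ]
t 13.95 p [440.7  70.8 193.1] F [ 0.3  0.7 -0.5] w 29.5
-> [421.3  72.9 116. ] [-0.064, -0.012, 0.257, 0.0, 0.001, 0.002]
```

View pics/c4.png

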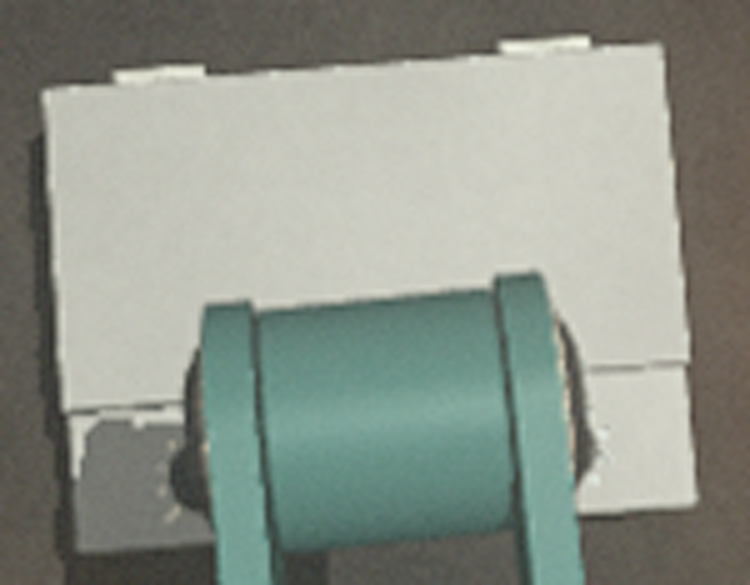

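The arm hides the dials from the top camera, so I go on to the latch.

step_arm([
  [[-0.064,-0.01,0,0,0,0],[-0.064,-0.01,0.1,0,0,0],[-0.064,-0.01,0.2,0,0,0],[-0.064,-0.01,0.245,0,0,0],[-0.064,-0.01,0.257,0,0,0],[-0.064,-0.01,0.257,0,0,0]],
])

```text
time: 14.75
eef_pos: [421.7, 72.5, 117.1]
tcp_rot: [-3.139, -0.12, -0.001]
ft_force: [0.3, 0.8, 0.8]
width: 29.5
finger_force: 0.0
```

step_arm([
  [[0,0,0,0,0,0],[0,0,0,0,0,0],[0,0,0,0,0,0],[0,0,0,0,0,0],[0,0,0,0,0,0]],
], gripper=1)

```text
time: 15.38
eef_pos: [421.8, 72.8, 117.5]
tcp_rot: [-3.138, -0.12, -0.002]
ft_force: [-1.7, 5.3, 6.4]
width: 13.4
finger_force: 33.4
```

step_arm([
  [[-0.01,0,0,0,0,0],[-0.02,0,0,0,0,0],[-0.03,0,0,0,0,0],[-0.04,0,0,0,0,0],[-0.04,0,0,0,0,0]],
])

```text
time: 16.0
eef_pos: [409.8, 71.9, 117.5]
tcp_rot: [-3.139, -0.12, -0.002]
ft_force: [-2.2, 4.7, 6.8]
width: 13.6
finger_force: 33.4
```

Sliding freely, so the code is right. Draw the rest of the way to the stop.

step_arm([
  [[-0.01,0,0,0,0,0],[-0.02,0,0,0,0,0],[-0.028,0,0,0,0,0],[-0.034,0,0,0,0,0],[-0.04,0,0,0,0,0],[-0.04,0,0,0,0,0]],
])

```text
time: 16.75
eef_pos: [399.5, 71.1, 117.5]
tcp_rot: [-3.138, -0.12, -0.01]
ft_force: [20.8, 7.4, -3.8]
width: 13.3
finger_force: 31.8
```

```bash
cat >> h.py <<'E'
def hand(th,dz=0):  # TCP for down tool gripping handle at lid angle th
    a=th+np.arctan2(40,166); r=np.hypot(40,166)
    return b2w([91-r*np.cos(a),0,115+r*np.sin(a)-19+dz])[0]
E
python3 - <<'E'
from h import *
h=hand(0); Y=4.5
w=[((400,71,230),-85.5),((*h[:2],230),-42),((*h[:2],230),Y),(h,Y)]
for t in [.3,.6,.9,1.2,1.5,1.8]: w.append((hand(t),Y))
plan(w)
E
```

```text
t 16.75 p [399.5  71.1 117.5] F [20.8  7.4 -3.8] w 13.3
-> [400.  71. 230.] [0.004, 0.0, -0.375, -0.001, -0.008, -0.003] 
-> [474.1  77.1 230. ] [0.248, -0.001, 0.0, 0.0, 0.0, -0.967] 
-> [474.1  77.1 230. ] [0.0, 0.0, 0.0, 0.0, 0.0, -1.033] TOO BIG
-> [474.1  77.1 136. ] [0.0, 0.0, 0.313, 0.0, 0.0, 0.0] 
-> [493.3  78.6 183.3] [0.0, 0.064, -0.158, 0.0, 0.0, 0.0] 
-> [525.6  81.2 222.7] [0.0, 0.108, -0.132, 0.0, 0.0, 0.0] 
-> [568.   84.5 250.9] [0.0, 0.142, -0.094, 0.0, 0.0, 0.0] 
-> [616.8  88.4 265.2] [0.0, 0.163, -0.048, 0.0, 0.0, 0.0] 
-> [667.7  92.4 264.4] [0.0, 0.17, 0.003, 0.0, 0.0, 0.0] 
-> [716.   96.2 248.6] [0.0, 0.162, 0.053, 0.0, 0.0, 0.0]
```

step_arm([
  [[0.01,0,0,0,0,0],[0.01,0,0,0,0,0],[0.01,0,0,0,0,0],[0.01,0,-0.2,0,0,0],[0.01,0,-0.375,0,0,0],[0.01,0,-0.375,0,0,0]],
], gripper=0.65)

```text
time: 17.5
eef_pos: [401.5, 71.0, 233.0]
tcp_rot: [-3.139, -0.119, -0.009]
ft_force: [0.3, -0.9, 0.1]
width: 29.7
finger_force: 0.0
```

step_arm([
  [[0.248,0,0,0,0,-1],[0.248,0,0,0,0,-1],[0.248,0,0,0,0,-1],[0.248,0,0,0,0,-1],[0.248,0,0,0,0,-1],[0.248,0,0,0,0,-1]],
])

```text
time: 18.25
eef_pos: [474.5, 76.5, 228.6]
tcp_rot: [-2.857, -1.307, 0.001]
ft_force: [-0.9, 0.6, -0.1]
width: 30.0
finger_force: 0.0
```

step_arm([
  [[0,0,0,0,0,-1],[0,0,0,0,0,-1],[0,0,0,0,0,-1],[0,0,0,0,0,-1],[0,0,0,0,0,-1],[0,0,0,0,0,-1]],
])

```text
time: 19.0
eef_pos: [474.6, 76.5, 228.9]
tcp_rot: [2.141, 2.299, 0.0]
ft_force: [-0.1, -0.1, 0.2]
width: 29.6
finger_force: 0.0
```

```bash
python3 - <<'E'
from h import *
st(); plan([((*hand(0)[:2],200),4.5),(hand(0),4.5)])
im=snap('side','s2')
cv2.imwrite('pics/c5.png',cv2.resize(im[120:310,250:450,::-1],None,fx=4,fy=3,interpolation=cv2.INTER_CUBIC))
E
```

```text
time 19.0
q [ 0.107 -0.316  1.846 -0.     1.612  0.035]
eef_pos [474.604  76.538 228.869]
tcp_rot [2.141 2.299 0.   ]
ft_force [-0.072 -0.083  0.164]
width 29.61
finger_force 0.0
t 19.0 p [474.6  76.5 228.9] F [-0.1 -0.1  0.2] w 29.6
-> [474.1  77.1 200. ] [0.002, -0.001, 0.096, 0.0, 0.0, -0.009] 
-> [474.1  77.1 136. ] [0.0, 0.0, 0.213, 0.0, 0.0, 0.0]
```

View pics/c5.png

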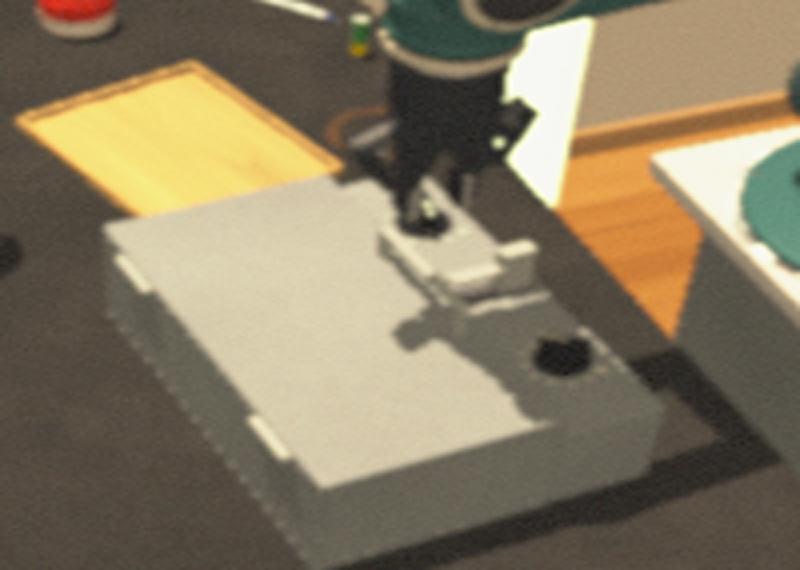

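The latch is drawn (fin at crop (518,262)). Next: go down on the handle and grip it.

step_arm([
  [[0.002,-0.001,0.15,0,0,0],[0.002,-0.001,0.25,0,0,0],[0.002,-0.001,0.29,0,0,0],[0.002,-0.001,0.309,0,0,0],[0.002,-0.001,0.309,0,0,0]],
])

```text
time: 19.68
eef_pos: [474.6, 77.1, 136.9]
tcp_rot: [2.136, 2.303, 0.001]
ft_force: [-0.3, -1.0, 0.6]
width: 29.9
finger_force: 0.0
```

step_arm([
  [[0,0,0,0,0,0],[0,0,0,0,0,0],[0,0,0,0,0,0],[0,0,0,0,0,0],[0,0,0,0,0,0]],
], gripper=1, force=20)

```text
time: 20.3
eef_pos: [475.5, 77.2, 137.3]
tcp_rot: [2.134, 2.302, 0.004]
ft_force: [9.3, 0.5, -1.5]
width: 9.2
finger_force: 20.2
```

step_arm([
  [[0,0.008,-0.03,0,0,0],[0,0.018,-0.06,0,0,0],[0,0.03,-0.09,0,0,0],[0,0.045,-0.125,0,0,0],[0,0.067,-0.158,0,0,0]],
])

```text
time: 20.92
eef_pos: [494.9, 78.7, 184.1]
tcp_rot: [2.135, 2.303, 0.001]
ft_force: [0.5, 0.7, -4.5]
width: 9.2
finger_force: 20.5
```

Lifting well. Continue the arc to 1.8 rad.

step_arm([
  [[0,0.02,-0.03,0,0,0],[0,0.045,-0.062,0,0,0],[0,0.075,-0.1,0,0,0],[0,0.108,-0.132,0,0,0],[0,0.14,-0.157,0,0,0],[0,0.175,-0.18,0,0,0],[0,0.212,-0.203,0,0,0],[0,0.25,-0.226,0,0,0],[0,0.29,-0.243,0,0,0],[0,0.33,-0.256,0,0,0],[0,0.37,-0.267,0,0,0],[0,0.413,-0.274,0,0,0],[0,0.455,-0.277,0,0,0],[0,0.5,-0.277,0,0,0],[0,0.54,-0.276,0,0,0],[0,0.583,-0.271,0,0,0]],
])

```text
time: 22.92
eef_pos: [669.6, 92.0, 264.8]
tcp_rot: [-2.135, -2.304, -0.0]
ft_force: [-2.0, 1.8, 0.9]
width: 9.3
finger_force: 21.0
```

```bash
python3 - <<'E'
from h import *
st(); plan([(hand(t)+[1.2,0,1],4.5) for t in [1.5,1.65,1.8]])
E
```

```text
time 22.925
q [0.099 0.111 1.393 0.    1.637 0.023]
eef_pos [669.595  92.043 264.767]
tcp_rot [-2.135 -2.304 -0.   ]
ft_force [-1.983  1.826  0.857]
width 9.327
finger_force 20.986
t 22.93 p [669.6  92.  264.8] F [-2.   1.8  0.9] w 9.3
-> [668.9  92.4 265.4] [0.001, -0.002, -0.002, 0.0, -0.0, -0.003] 
-> [693.7  94.4 259.3] [0.0, 0.083, 0.02, 0.0, 0.0, 0.0] 
-> [717.2  96.2 249.6] [0.0, 0.079, 0.032, 0.0, 0.0, 0.0]
```

step_arm([
  [[0,0.04,0.007,0,0,0],[0,0.08,0.018,0,0,0],[0,0.12,0.033,0,0,0],[0,0.159,0.05,0,0,0],[0,0.159,0.05,0,0,0]],
])

```text
time: 23.55
eef_pos: [717.1, 95.5, 249.3]
tcp_rot: [-2.136, -2.304, 0.001]
ft_force: [-0.1, 1.3, 0.8]
width: 9.3
finger_force: 21.0
```

step_arm([
  [[0,0,0,0,0,0],[0,0,0,0,0,0],[0,0,0,0,0,0],[0,0,0,0,0,0]],
], gripper=0.74)

```text
time: 24.05
eef_pos: [716.4, 95.4, 250.4]
tcp_rot: [2.135, 2.303, 0.001]
ft_force: [2.4, 0.5, 5.3]
width: 22.5
finger_force: 2.8
```

step_arm([
  [[0,0.01,-0.04,0,0,0],[0,0.02,-0.1,0,0,0],[0,0.035,-0.2,0,0,0],[0,0.035,-0.35,0,0,0],[0,0.035,-0.5,0,0,0],[0,0.035,-0.5,0,0,0]],
])

```text
time: 24.8
eef_pos: [727.0, 96.3, 405.6]
tcp_rot: [2.132, 2.301, 0.008]
ft_force: [-0.5, 1.1, -0.3]
width: 22.2
finger_force: 0.0
```

```bash
python3 - <<'E'
from h import *
st(); a=snap('top','t3');b=snap('side','s3')
c=np.hstack([cv2.resize(a[160:330,230:400,::-1],(400,400)),cv2.resize(b[130:310,250:430,::-1],(400,400))]); cv2.imwrite('pics/c6.png',c)
plan([(b2w([-80,-30,380])[0],4.5),(b2w([30,-30,107-12])[0],4.5)])
E
```

```text
time 24.8
q [ 0.097  0.254  1.005 -0.     1.876  0.021]
eef_pos [727.029  96.285 405.597]
tcp_rot [2.132 2.301 0.008]
ft_force [-0.541  1.084 -0.336]
width 22.163
finger_force 0.0
t 24.9 p [726.9  96.3 400.5] F [ 0.6  0.1 -0. ] w 22.1
-> [471.5  46.8 380. ] [-0.1, -0.861, 0.068, 0.001, 0.0, -0.003] 
-> [581.2  55.5  95. ] [0.0, 0.367, 0.95, 0.0, 0.0, 0.0]
```

View pics/c6.png

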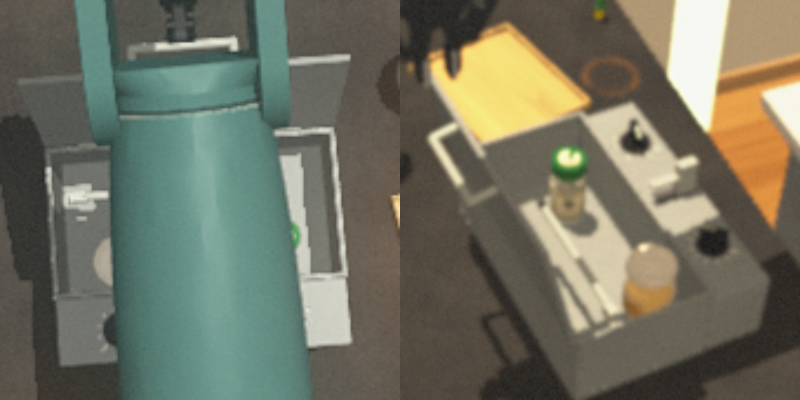

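step_arm([
  [[-0.6,-0.6,0,0,0,0],[-0.6,-0.6,0,0,0,0],[-0.6,-0.6,0,0,0,0],[-0.6,-0.6,0,0,0,0],[-0.6,-0.6,0,0,0,0]],
])

```text
time: 25.52
eef_pos: [558.8, -99.0, 399.9]
tcp_rot: [2.139, 2.301, -0.001]
ft_force: [0.4, -0.2, -1.1]
width: 22.3
finger_force: 0.0
```

step_arm([
  [[-0.55,-0.55,0,0,0,0],[-0.55,-0.55,0,0,0,0],[-0.55,-0.55,0,0,0,0],[-0.55,-0.55,0,0,0,0],[-0.55,-0.55,0,0,0,0]],
])

```text
time: 26.15
eef_pos: [407.9, -275.3, 399.1]
tcp_rot: [-2.138, -2.3, 0.0]
ft_force: [0.1, 0.4, 0.5]
width: 21.9
finger_force: 0.0
```

```bash
python3 - <<'E'
from h import *
st(); a=snap('top','t4');b=snap('side','s4')
c=np.hstack([cv2.resize(a[160:330,230:400,::-1],(400,400)),cv2.resize(b[130:310,250:430,::-1],(400,400))]); cv2.imwrite('pics/c7.png',c)
E
```

```text
time 26.15
q [-0.646 -0.274  1.54  -0.     1.877 -0.718]
eef_pos [ 407.858 -275.343  399.134]
tcp_rot [-2.138 -2.3    0.   ]
ft_force [0.136 0.364 0.541]
width 21.897
finger_force 0.0
```

View pics/c7.png

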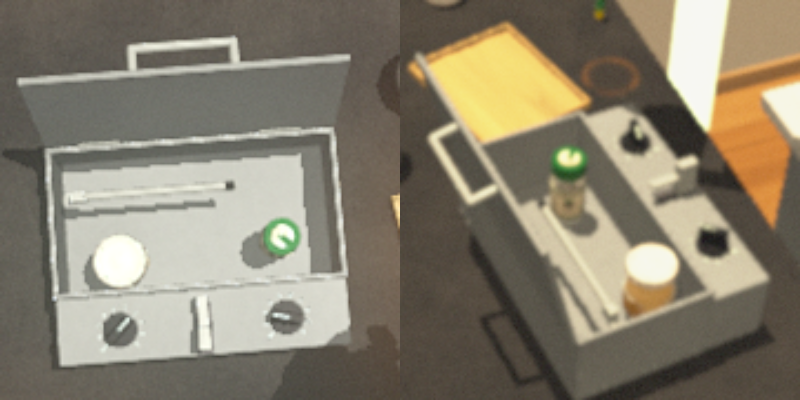

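Lid leans back; green jar_a sits at crop (281,237) and honey at (120,262). No brown-capped jar is there. The stay runs from (70,198) to (230,185).

```bash
cat > m2.py <<'E'
from h import *
inv=lambda w:R.from_euler('z',-YAW).apply(w-[*BX,0]).round(1)
a=cv2.imread('pics/t4.png'); hsv=cv2.cvtColor(a,cv2.COLOR_BGR2HSV)
off=[-2.5,0.2,0]
g=cv2.inRange(hsv,(40,80,40),(85,255,255)); g[:220]=0; g[290:]=0; g[:,:330]=0; g[:,380:]=0
(u,v),r=cv2.minEnclosingCircle(np.argwhere(g)[:,::-1].astype(np.float32)); w=onz('top',(u,v),110)+off; print('jar_a',u,v,r,w.round(1),inv(w))
w2=cv2.inRange(hsv,(0,0,200),(180,70,255)); w2[:255]=0;w2[285:]=0;w2[:,:262]=0;w2[:,300:]=0
c=max(cv2.findContours(w2,0,2)[0],key=cv2.contourArea); (u,v),r=cv2.minEnclosingCircle(c); w=onz('top',(u,v),101)+off; print('honey',u,v,r,w.round(1),inv(w))
for x,y in [(70,198),(150,191),(230,185)]:
    w=onz('top',(x*.425+230,y*.425+160),112)+off; print('stay',w.round(1),inv(w))
K,V,_=cal('top')
# cross-check via side: green cap
s=cv2.imread('pics/s4.png'); h=cv2.cvtColor(s,cv2.COLOR_BGR2HSV); g=cv2.inRange(h,(40,80,40),(85,255,255)); g[:190]=0; g[225:]=0; g[:,:310]=0; g[:,345:]=0
(u,v),r=cv2.minEnclosingCircle(np.argwhere(g)[:,::-1].astype(np.float32)); w=onz('side',(u,v),105); print('jar_a side',w.round(1))
plan([(b2w([30,-30,300])[0],4.5),(b2w([30,-30,150])[0],4.5)])
E
python3 m2.py
```

```text
jar_a 349.16900634765625 260.3802795410156 7.621694564819336 [520.  -20.8 110. ] [ -37.  -101.2  110. ]
honey 280.5 269.5 23.505416870117188 [494.4 174.1 101. ] [-47.1  95.2 101. ]
stay [565.6 232.9 112. ] [ 28.5 148.1 112. ]
stay [574.3 136.5 112. ] [ 29.6  51.4 112. ]
stay [581.8  39.9 112. ] [ 29.4 -45.6 112. ]
jar_a side [522.2 -20.5 105. ]
t 26.25 p [ 409.4 -273.7  399.2] F [-0.2 -0.3  0.2] w 22.2
-> [581.2  55.5 300. ] [1.051, 0.654, 0.331, -0.001, -0.001, -0.004] TOO BIG
-> [581.2  55.5 150. ] [0.0, 0.0, 0.5, 0.0, 0.0, 0.0]
```

step_arm([
  [[0.525,0.327,0.1,0,0,0],[0.525,0.327,0.1,0,0,0],[0.525,0.327,0.1,0,0,0],[0.525,0.327,0.1,0,0,0],[0.525,0.327,0.1,0,0,0]],
], gripper=0.65)

```text
time: 26.88
eef_pos: [495.3, -108.3, 369.6]
tcp_rot: [-2.132, -2.306, 0.001]
ft_force: [0.1, -0.3, 0.1]
width: 30.3
finger_force: 0.0
```

step_arm([
  [[0.525,0.327,0.23,0,0,0],[0.525,0.327,0.23,0,0,0],[0.525,0.327,0.23,0,0,0],[0.525,0.327,0.23,0,0,0],[0.525,0.327,0.23,0,0,0],[0.525,0.327,0.23,0,0,0]],
])

```text
time: 27.62
eef_pos: [580.6, 53.7, 302.0]
tcp_rot: [2.136, 2.302, 0.001]
ft_force: [-0.8, 0.5, 0.6]
width: 29.8
finger_force: 0.0
```

```bash
python3 - <<'E'
from h import *
st(); plan([(b2w([29.8,-30,150])[0],4.5),(b2w([29.8,-30,90])[0],4.5)])
E
```

```text
time 27.625
q [ 0.049 -0.095  1.541 -0.     1.694 -0.026]
eef_pos [580.551  53.738 301.979]
tcp_rot [2.136e+00 2.302e+00 1.000e-03]
ft_force [-0.819  0.523  0.583]
width 29.824
finger_force 0.0
t 27.62 p [580.6  53.7 302. ] F [-0.8  0.5  0.6] w 29.8
-> [581.   55.4 150. ] [0.006, 0.001, 0.507, 0.002, 0.0, -0.005] 
-> [581.   55.4  90. ] [0.0, 0.0, 0.2, 0.0, 0.0, 0.0]
```

step_arm([
  [[0.006,0.001,0.2,0,0,0],[0.006,0.001,0.4,0,0,0],[0.006,0.001,0.5,0,0,0],[0.006,0.001,0.6,0,0,0],[0.006,0.001,0.66,0,0,0],[0.006,0.001,0.707,0,0,0],[0.006,0.001,0.707,0,0,0]],
])

```text
time: 28.5
eef_pos: [580.7, 56.6, 88.6]
tcp_rot: [-2.136, -2.304, 0.001]
ft_force: [-0.6, 0.4, -0.1]
width: 29.8
finger_force: 0.0
```

step_arm([
  [[0,0,0,0,0,0],[0,0,0,0,0,0],[0,0,0,0,0,0],[0,0,0,0,0,0],[0,0,0,0,0,0]],
], gripper=1, force=20)

```text
time: 29.12
eef_pos: [582.1, 57.0, 90.3]
tcp_rot: [2.134, 2.302, 0.004]
ft_force: [7.4, -1.3, 0.0]
width: 9.1
finger_force: 19.9
```

```bash
python3 - <<'E'
from h import *
s=st(); p0=s['eef_pos']; c0=b2w([0,-30,0])[0]
w=[]
for t in [.25,.5,.75,1.0,1.25,1.5,1.75]:
    q=b2w([0,130-160*np.cos(t),160*np.sin(t)])[0]-c0; w.append((p0+q,4.5))
r=R.from_rotvec(s['tcp_rot'])
for q,_ in w: print((r.inv().apply(q-p0)/300).round(3).tolist())
E
```

```text
time 29.125
q [ 0.054 -0.007  1.802 -0.     1.343 -0.022]
eef_pos [582.11   56.968  90.319]
tcp_rot [2.134 2.302 0.004]
ft_force [ 7.414 -1.333  0.018]
width 9.089
finger_force 19.879
[0.017, 0.0, -0.132]
[0.065, 0.001, -0.256]
[0.143, 0.001, -0.364]
[0.245, 0.001, -0.449]
[0.365, 0.001, -0.506]
[0.495, 0.0, -0.532]
[0.628, 0.0, -0.525]
```

step_arm([
  [[0.005,0.002,-0.066,0,0,0],[0.017,0.003,-0.132,0,0,0],[0.037,0.003,-0.195,0,0,0],[0.065,0.003,-0.256,0,0,0],[0.1,0.003,-0.313,0,0,0],[0.143,0.003,-0.364,0,0,0],[0.192,0.003,-0.41,0,0,0],[0.245,0.003,-0.449,0,0,0],[0.303,0.003,-0.48,0,0,0],[0.365,0.003,-0.506,0,0,0],[0.43,0.003,-0.522,0,0,0],[0.495,0.003,-0.532,0,0,0],[0.55,0.003,-0.533,0,0,0],[0.585,0.003,-0.53,0,0,0],[0.612,0.003,-0.527,0,0,0],[0.617,0.003,-0.526,0,0,0],[0.617,0.003,-0.526,0,0,0]],
])

```text
time: 31.25
eef_pos: [567.7, 241.4, 246.5]
tcp_rot: [-2.136, -2.304, 0.0]
ft_force: [0.4, -0.3, 0.4]
width: 0.3
finger_force: 0.0
```

```bash
python3 - <<'E'
from h import *
a=snap('top','t5');b=snap('side','s5')
c=np.hstack([cv2.resize(a[160:330,230:400,::-1],(400,400)),cv2.resize(b[100:310,230:440,::-1],(400,400))]); cv2.imwrite('pics/c8.png',c)
E
```

```text
(no output)
```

View pics/c8.png

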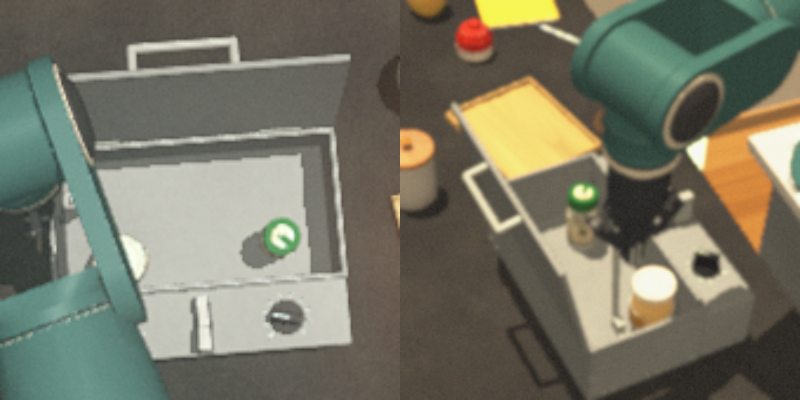

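```bash
python3 - <<'E'
from h import *
f=lambda p:((p-[230,100])*400/210+[400,0]).round().tolist()
for t in [1.0,1.2,1.4,1.57,1.72]:
    P=b2w([[30,130-l*np.cos(t),107+l*np.sin(t)] for l in (0,60,181)])
    print(t,f(proj('side',P)))
st()
E
```

```text
1.0 [[615.0, 315.0], [606.0, 275.0], [587.0, 191.0]]
1.2 [[615.0, 315.0], [610.0, 278.0], [599.0, 197.0]]
1.4 [[615.0, 315.0], [614.0, 282.0], [611.0, 209.0]]
1.57 [[615.0, 315.0], [618.0, 287.0], [623.0, 224.0]]
1.72 [[615.0, 315.0], [621.0, 292.0], [633.0, 239.0]]
time 31.35
q [ 0.36  -0.014  1.552 -0.     1.604  0.285]
eef_pos [567.729 241.235 246.605]
tcp_rot [ 2.136  2.304 -0.   ]
ft_force [-0.272  0.068 -0.289]
width 0.233
finger_force 0.0
```

step_arm([
  [[0,0,-0.15,0,0,0],[0,0,-0.3,0,0,0],[0,0,-0.33,0,0,0],[-0.15,0,-0.33,0,0,0],[-0.28,0,-0.33,0,0,0],[-0.29,0,-0.33,0,0,0],[-0.29,0,-0.2,0,0,0],[-0.29,0,-0.06,0,0,0],[-0.29,0,0.05,0,0,0],[-0.29,0,0.055,0,0,0]],
])

```text
time: 32.6
eef_pos: [573.3, 155.0, 227.3]
tcp_rot: [-2.133, -2.303, 0.006]
ft_force: [0.4, -0.3, 0.2]
width: -0.1
finger_force: 0.0
```

step_arm([
  [[0.03,0,0,0,0,0],[0.06,0,0,0,0,0],[0.09,0,0,0,0,0],[0.12,0,0,0,0,0],[0.14,0,0,0,0,0],[0.16,0,0,0,0,0],[0.175,0,0,0,0,0],[0.185,0,0,0,0,0]],
])

```text
time: 33.6
eef_pos: [570.1, 210.4, 230.1]
tcp_rot: [-2.135, -2.304, 0.0]
ft_force: [-0.1, 0.0, -0.6]
width: -0.1
finger_force: 0.1
```

step_arm([
  [[0.01,0,0,0,0,0],[0.02,0,0,0,0,0],[0.03,0,0,0,0,0],[0.037,0,0,0,0,0],[0.045,0,0,0,0,0]],
])

```text
time: 34.22
eef_pos: [569.4, 220.6, 229.9]
tcp_rot: [2.135, 2.299, -0.008]
ft_force: [2.2, -33.8, 1.6]
width: -0.1
finger_force: 16.8
```

step_arm([
  [[-0.05,0,0,0,0,0],[-0.15,0,0,0,0,0],[-0.2,0,-0.1,0,0,0],[-0.2,0,-0.3,0,0,0],[-0.2,0,-0.6,0,0,0],[-0.2,0,-0.6,0,0,0],[-0.2,0,-0.6,0,0,0]],
], gripper=0.7)

```text
time: 35.1
eef_pos: [573.9, 163.8, 412.5]
tcp_rot: [2.134, 2.303, 0.005]
ft_force: [-0.7, 0.5, -1.2]
width: 25.5
finger_force: 0.0
```

```bash
python3 - <<'E'
from h import *
b=snap('side','s6')
cv2.imwrite('pics/c9.png',cv2.resize(b[100:310,230:440,::-1],(500,500)))
h=hand(1.8)+[1.2,-.5,1]
plan([(h+[20,0,150],4.5),(h+[8,0,35],4.5),(h,4.5)]+[(hand(t)+[1.2,-.5,1],4.5) for t in (1.65,1.5,1.4,1.28)])
E
```

```text
t 35.15 p [573.8 163.8 410.4] F [-0.1  1.1 -0.3] w 25.7
-> [737.2  95.7 399.6] [-0.268, 0.526, 0.037, 0.001, -0.0, -0.003] 
-> [725.2  95.7 284.6] [0.003, -0.04, 0.383, 0.0, 0.0, 0.0] 
-> [717.2  95.7 249.6] [0.002, -0.027, 0.117, 0.0, 0.0, 0.0] 
-> [693.7  93.9 259.3] [-0.0, -0.079, -0.032, 0.0, 0.0, 0.0] 
-> [668.9  91.9 265.4] [-0.0, -0.083, -0.02, 0.0, 0.0, 0.0] 
-> [652.   90.6 267.4] [-0.0, -0.057, -0.007, 0.0, 0.0, 0.0] 
-> [631.6  89.  267.5] [-0.0, -0.068, -0.0, 0.0, 0.0, 0.0]
```

View pics/c9.png

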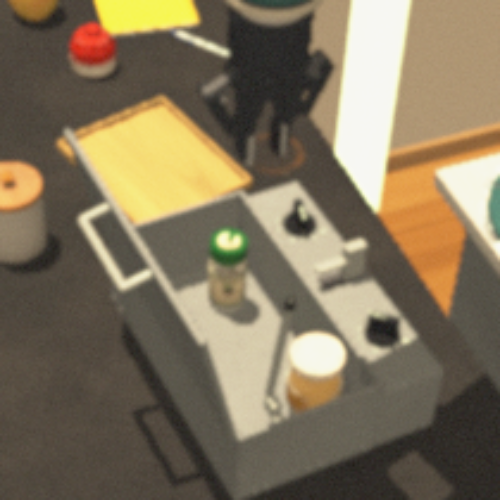

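The stay stands upright at its stop (pivot at (272,405), cap at (290,302)). Next is the lid handle.

step_arm([
  [[-0.268,0.526,0.037,0,0,0],[-0.268,0.526,0.037,0,0,0],[-0.268,0.526,0.037,0,0,0],[-0.268,0.526,0.037,0,0,0],[-0.268,0.526,0.037,0,0,0]],
], gripper=0.74)

```text
time: 35.78
eef_pos: [736.9, 95.6, 397.5]
tcp_rot: [-2.135, -2.303, 0.002]
ft_force: [0.2, 0.7, -0.7]
width: 22.3
finger_force: 0.0
```

step_arm([
  [[0.003,-0.02,0.15,0,0,0],[0.003,-0.04,0.3,0,0,0],[0.004,-0.042,0.383,0,0,0],[0.004,-0.054,0.43,0,0,0],[0.004,-0.067,0.5,0,0,0],[0.004,-0.067,0.5,0,0,0]],
])

```text
time: 36.52
eef_pos: [716.7, 95.8, 252.1]
tcp_rot: [2.133, 2.303, 0.006]
ft_force: [2.5, 0.9, 6.8]
width: 22.3
finger_force: 3.9
```

step_arm([
  [[0,0,0,0,0,0],[0,0,0,0,0,0],[0,0,0,0,0,0],[0,0,0,0,0,0]],
], gripper=1)

```text
time: 37.02
eef_pos: [717.2, 95.7, 250.8]
tcp_rot: [2.134, 2.303, 0.004]
ft_force: [4.2, -0.0, 5.8]
width: 9.1
finger_force: 19.9
```

step_arm([
  [[0,-0.025,-0.012,0,0,0],[0,-0.052,-0.022,0,0,0],[0,-0.079,-0.032,0,0,0],[0,-0.107,-0.04,0,0,0],[0,-0.135,-0.047,0,0,0],[0,-0.162,-0.052,0,0,0],[0,-0.19,-0.057,0,0,0],[0,-0.219,-0.059,0,0,0],[0,-0.24,-0.06,0,0,0],[0,-0.26,-0.06,0,0,0],[0,-0.275,-0.06,0,0,0],[0,-0.285,-0.059,0,0,0]],
])

```text
time: 38.52
eef_pos: [631.4, 88.8, 266.6]
tcp_rot: [-2.135, -2.304, 0.0]
ft_force: [0.1, 5.8, 2.2]
width: 9.2
finger_force: 20.5
```

step_arm([
  [[0,-0.01,0,0,0,0],[0,-0.017,0,0,0,0],[0,-0.017,0,0,0,0]],
])

```text
time: 38.9
eef_pos: [626.5, 88.4, 266.5]
tcp_rot: [-2.135, -2.304, 0.0]
ft_force: [0.7, 5.8, -1.2]
width: 9.0
finger_force: 20.1
```

step_arm([
  [[0,0,0,0,0,0],[0,0,0,0,0,0],[0,0,0,0,0,0],[0,0,0,0,0,0]],
], gripper=0.7)

```text
time: 39.4
eef_pos: [626.6, 88.3, 266.7]
tcp_rot: [2.136, 2.304, -0.0]
ft_force: [0.3, -0.7, -0.9]
width: 25.9
finger_force: 0.0
```

step_arm([
  [[0,0.02,-0.05,0,0,0],[0,0.02,-0.1,0,0,0],[0,0.02,-0.2,0,0,0],[0,0.02,-0.35,0,0,0],[0,0.02,-0.45,0,0,0],[0,0.02,-0.45,0,0,0]],
])

```text
time: 40.15
eef_pos: [632.8, 88.9, 405.7]
tcp_rot: [2.133, 2.302, 0.006]
ft_force: [0.3, -0.2, -0.8]
width: 25.9
finger_force: 0.0
```

```bash
python3 - <<'E'
from h import *
st(); b=snap('side','s7')
cv2.imwrite('pics/c10.png',cv2.resize(b[100:310,230:440,::-1],(500,500)))
E
```

```text
time 40.15
q [ 0.1    0.042  1.24  -0.     1.854  0.024]
eef_pos [632.823  88.888 405.694]
tcp_rot [2.133 2.302 0.006]
ft_force [ 0.257 -0.162 -0.78 ]
width 25.887
finger_force 0.0
```

View pics/c10.png

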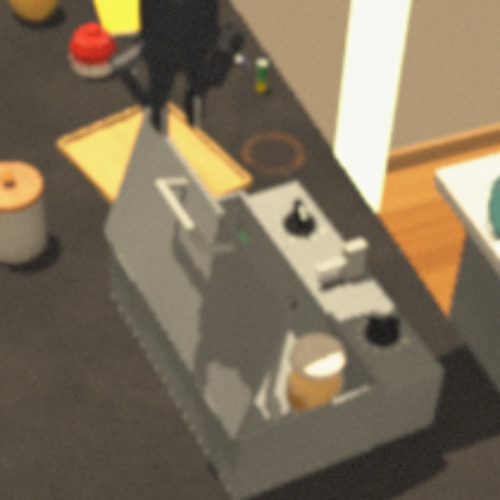

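Lid rests on the stay, and the honey sits at crop (317,360). I take a fresh top view to refine the honey and tray positions.

```bash
cat > m3.py <<'E'
from h import *
import sys
inv=lambda w:R.from_euler('z',-YAW).apply(w-[*BX,0]).round(1)
a=cv2.imread('pics/t4.png'); g=cv2.GaussianBlur(cv2.cvtColor(a,cv2.COLOR_BGR2GRAY),(0,0),.7)
m=np.zeros_like(g); 
sub=g[253:290,264:300]; big=cv2.resize(sub,None,fx=6,fy=6,interpolation=cv2.INTER_CUBIC)
b=(big>205).astype(np.uint8); b=cv2.morphologyEx(b,cv2.MORPH_OPEN,np.ones((31,31)))
c=max(cv2.findContours(b,0,2)[0],key=cv2.contourArea); (u,v),r=cv2.minEnclosingCircle(c)
u,v=u/6+264,v/6+253; w=onz('top',(u,v),103)+[-2,.2,0]; print('honey',u,v,r/6,w.round(1),inv(w))
E
python3 m3.py
cat > tray.py <<'E'
from h import *
import sys
a=snap('top',sys.argv[1])[:,:,::-1].copy(); hsv=cv2.cvtColor(a,cv2.COLOR_BGR2HSV)
t=((hsv[...,0]>10)&(hsv[...,0]<28)&(hsv[...,1]>60)&(hsv[...,2]>120)).astype(np.uint8)
t[:205]=0;t[325:]=0;t[:,:385]=0;t[:,505:]=0
c=max(cv2.findContours(t,0,2)[0],key=cv2.contourArea); r=cv2.minAreaRect(c); b=cv2.boxPoints(r)
P=np.array([onz('top',p,14) for p in b]); print(r,'tray',P.round(),P.mean(0).round(1))
E
python3 tray.py t6
python3 - <<'E'
from h import *
plan([((575,35,400),-40.5),((520.5,-21,280),-85.3),((520.5,-21,60),-85.3)])
E
```

```text
honey 287.9528579711914 267.5833333333333 18.810101826985676 [500.3 152.9 103. ] [-43.   73.5 103. ]
((438.4118347167969, 263.1470947265625), (60.148834228515625, 73.48828887939453), 75.96376037597656) tray [[ 583. -170.   14.]
 [ 638. -391.   14.]
 [ 459. -429.   14.]
 [ 406. -211.   14.]] [ 521.4 -300.4   14. ]
t 40.25 p [632.6  88.9 402.1] F [-0.6  0.5 -0.4] w 25.9
-> [575.  35. 400.] [-0.164, -0.205, 0.007, 0.001, -0.0, 0.997] 
-> [520.5 -21.  280. ] [-0.26, -0.017, 0.4, 0.0, 0.0, 0.996] 
-> [520.5 -21.   60. ] [0.0, 0.0, 0.733, 0.0, 0.0, 0.0]
```

step_arm([
  [[-0.164,-0.205,0.007,0,0,0.997],[-0.164,-0.205,0.007,0,0,0.997],[-0.164,-0.205,0.007,0,0,0.997],[-0.164,-0.205,0.007,0,0,0.997],[-0.164,-0.205,0.007,0,0,0.997],[-0.164,-0.205,0.007,0,0,0.997]],
], gripper=0.15)

```text
time: 41.0
eef_pos: [574.9, 35.2, 399.1]
tcp_rot: [-2.851, -1.32, 0.001]
ft_force: [-0.5, -0.3, -0.2]
width: 72.4
finger_force: 0.0
```

step_arm([
  [[-0.26,-0.017,0.1,0,0,0.996],[-0.26,-0.017,0.1,0,0,0.996],[-0.26,-0.017,0.4,0,0,0.996],[-0.26,-0.017,0.4,0,0,0.996],[-0.26,-0.017,0.4,0,0,0.996],[-0.26,-0.017,0.4,0,0,0.996]],
])

```text
time: 41.75
eef_pos: [520.8, -20.8, 281.2]
tcp_rot: [3.138, 0.136, 0.002]
ft_force: [-0.5, 0.2, -0.2]
width: 72.4
finger_force: 0.0
```

```bash
python3 - <<'E'
from h import *
plan([((520.5,-20.8,60),-85.5)])
a=cv2.imread('pics/t4.png'); cv2.imwrite('pics/c11.png',cv2.resize(a[250:295,258:303],None,fx=12,fy=12,interpolation=cv2.INTER_CUBIC))
E
```

```text
t 41.75 p [520.8 -20.8 281.2] F [-0.5  0.2 -0.2] w 72.4
-> [520.5 -20.8  60. ] [-0.002, -0.0, 0.737, 0.0, -0.002, 0.01]
```

View pics/c11.png

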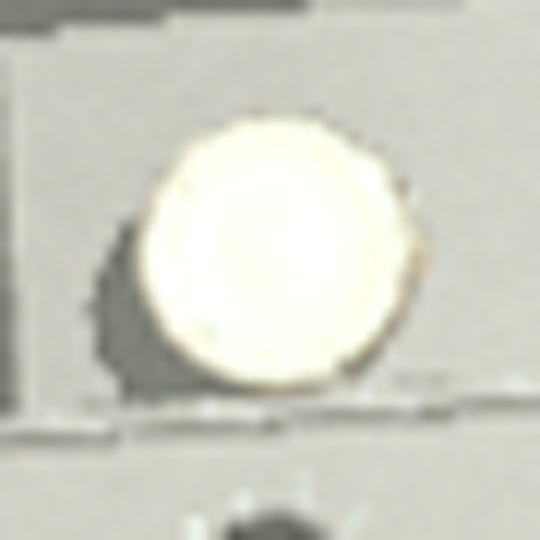

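Honey cap centre is at crop (278,250), about pixel (280.7,270.4) in the full picture. Now jar_a.

step_arm([
  [[-0.001,0,0.2,0,0,0],[-0.001,0,0.4,0,0,0],[-0.001,0,0.52,0,0,0],[-0.001,0,0.6,0,0,0],[-0.001,0,0.67,0,0,0],[-0.001,0,0.71,0,0,0],[-0.001,0,0.737,0,0,0],[-0.001,0,0.737,0,0,0]],
])

```text
time: 42.75
eef_pos: [520.3, -20.9, 58.8]
tcp_rot: [3.139, 0.129, 0.0]
ft_force: [-0.6, 0.4, 0.8]
width: 72.7
finger_force: 0.0
```

step_arm([
  [[0,0,0,0,0,0],[0,0,0,0,0,0],[0,0,0,0,0,0],[0,0,0,0,0,0],[0,0,0,0,0,0]],
], gripper=1, force=25)

```text
time: 43.38
eef_pos: [520.6, -21.0, 59.4]
tcp_rot: [3.139, 0.128, 0.002]
ft_force: [-0.1, -2.3, 5.5]
width: 45.2
finger_force: 25.4
```

step_arm([
  [[0,0,-0.05,0,0,0],[0,0,-0.1,0,0,0],[0,0,-0.2,0,0,0],[0,0,-0.32,0,0,0],[0,0,-0.45,0,0,0],[0,0,-0.6,0,0,0],[0,0,-0.6,0,0,0]],
])

```text
time: 44.25
eef_pos: [521.0, -20.9, 243.3]
tcp_rot: [3.138, 0.128, 0.01]
ft_force: [-0.7, 0.6, -2.4]
width: 45.4
finger_force: 26.1
```

```bash
python3 tray.py t7; python3 - <<'E'
from h import *
st()
T=np.array([520,-300]); a=np.radians(14); y=np.array([-np.sin(a),np.cos(a)])
for s in (50,-50): print(T+s*y)
A=T-50*y
plan([((510,-165,240),-85.5),((*A,200),-85.5),((*A,61),-85.5)])
E
```

```text
((438.7940979003906, 263.17645263671875), (60.39137649536133, 72.76069641113281), 75.96376037597656) tray [[ 583. -172.   14.]
 [ 638. -391.   14.]
 [ 459. -429.   14.]
 [ 405. -213.   14.]] [ 521.4 -301.6   14. ]
time 44.3
q [-0.089 -0.228  1.756  0.     1.61   1.4  ]
eef_pos [520.492 -20.866 240.677]
tcp_rot [3.139 0.128 0.005]
ft_force [-0.431 -0.017 -2.028]
width 45.344
finger_force 26.079
[ 507.90390522 -251.48521369]
[ 532.09609478 -348.51478631]
t 44.3 p [520.5 -20.9 240.7] F [-0.4 -0.  -2. ] w 45.3
-> [ 510. -165.  240.] [-0.074, 0.476, 0.002, 0.001, -0.004, 0.004] 
-> [ 532.1 -348.5  200. ] [0.025, 0.616, 0.133, 0.0, 0.0, 0.0] 
-> [ 532.1 -348.5   61. ] [0.0, 0.0, 0.463, 0.0, 0.0, 0.0]
```

step_arm([
  [[-0.074,0.476,0.002,0,0,0],[-0.074,0.476,0.002,0,0,0],[-0.074,0.476,0.002,0,0,0],[-0.074,0.476,0.002,0,0,0]],
])

```text
time: 44.8
eef_pos: [509.2, -165.7, 237.0]
tcp_rot: [-3.138, -0.125, 0.002]
ft_force: [-0.3, 0.1, -0.9]
width: 45.2
finger_force: 26.3
```

step_arm([
  [[0.02,0.616,0.13,0,0,0],[0.02,0.616,0.13,0,0,0],[0.02,0.616,0.13,0,0,0],[0.02,0.616,0.13,0,0,0],[0.02,0.616,0.13,0,0,0],[0.02,0.616,0.13,0,0,0]],
])

```text
time: 45.55
eef_pos: [531.1, -347.1, 199.5]
tcp_rot: [3.139, 0.131, 0.001]
ft_force: [1.1, -0.1, -2.1]
width: 45.0
finger_force: 26.6
```

```bash
python3 - <<'E'
from h import *
im=snap('top','t8')
st(); plan([((532,-348.5,75),-85.5),((532,-348.5,59.5),-85.5)])
E
```

```text
time 45.6
q [-0.619  0.038  1.575  0.     1.527  0.868]
eef_pos [ 531.088 -347.281  199.608]
tcp_rot [3.138e+00 1.300e-01 1.000e-03]
ft_force [ 0.324  0.373 -1.205]
width 44.979
finger_force 26.557
t 45.6 p [ 531.1 -347.3  199.6] F [ 0.3  0.4 -1.2] w 45.0
-> [ 532.  -348.5   75. ] [0.002, 0.004, 0.415, 0.001, -0.001, 0.006] 
-> [ 532.  -348.5   59.5] [0.0, 0.0, 0.052, 0.0, 0.0, 0.0]
```

View pics/t8.png

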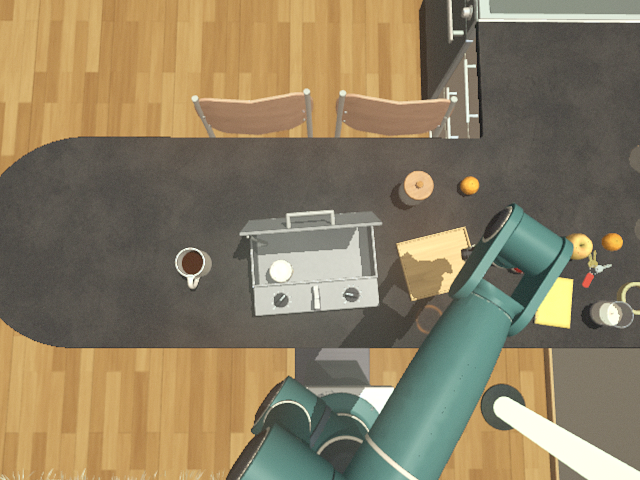

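The tray is unmoved (corner at (397,240)) and the jar hangs above it. Now place.

step_arm([
  [[0.002,0.003,0.15,0,0,0],[0.002,0.003,0.28,0,0,0],[0.002,0.003,0.37,0,0,0],[0.002,0.003,0.42,0,0,0],[0.002,0.003,0.448,0,0,0],[0.002,0.003,0.46,0,0,0],[0.002,0.003,0.464,0,0,0]],
])

```text
time: 46.48
eef_pos: [531.6, -349.7, 60.4]
tcp_rot: [3.138, 0.128, 0.001]
ft_force: [0.1, 0.1, -1.4]
width: 44.8
finger_force: 26.5
```

step_arm([
  [[0,0,0.002,0,0,0],[0,0,0.004,0,0,0],[0,0,0.004,0,0,0]],
])

```text
time: 46.85
eef_pos: [531.3, -349.6, 58.7]
tcp_rot: [3.139, 0.128, 0.0]
ft_force: [1.4, 0.1, -1.6]
width: 44.8
finger_force: 26.5
```

step_arm([
  [[0,0,0.001,0,0,0],[0,0,0.003,0,0,0],[0,0,0.003,0,0,0]],
])

```text
time: 47.22
eef_pos: [531.6, -349.7, 58.4]
tcp_rot: [3.139, 0.128, 0.001]
ft_force: [-0.4, 1.2, 6.0]
width: 45.2
finger_force: 26.6
```

step_arm([
  [[0,0,0,0,0,0],[0,0,0,0,0,0],[0,0,0,0,0,0],[0,0,0,0,0,0],[0,0,-0.1,0,0,0],[0,0,-0.25,0,0,0],[0,0,-0.4,0,0,0],[0,0,-0.6,0,0,0],[0,0,-0.6,0,0,0]],
], gripper=0.1)

```text
time: 48.35
eef_pos: [532.4, -350.3, 243.3]
tcp_rot: [3.134, 0.128, 0.01]
ft_force: [-0.8, 0.0, -1.4]
width: 76.9
finger_force: 0.0
```

```bash
python3 - <<'E'
from h import *
st(); w=onz('top',(280.7,270.4),103)+[-2,.2,0]; print('honey',w)
h=w[:2]; 
plan([((510,-165,240),-85.5),((500,10,240),-85.5),((*h,240),-85.5),((*h,52),-85.5)])
E
```

```text
time 48.35
q [-0.622  0.027  1.516  0.     1.591  0.867]
eef_pos [ 532.435 -350.325  243.269]
tcp_rot [3.134 0.128 0.01 ]
ft_force [-0.771  0.021 -1.369]
width 76.855
finger_force 0.0
honey [492.26166221 173.38045779 103.        ]
t 48.35 p [ 532.4 -350.3  243.3] F [-0.8  0.  -1.4] w 76.9
-> [ 510. -165.  240.] [-0.024, -0.622, 0.008, 0.006, -0.008, 0.004] 
-> [500.  10. 240.] [0.013, -0.584, 0.0, 0.0, 0.0, 0.0] 
-> [492.3 173.4 240. ] [0.017, -0.545, 0.0, 0.0, 0.0, 0.0] 
-> [492.3 173.4  52. ] [0.0, 0.0, 0.627, 0.0, 0.0, 0.0]
```

step_arm([
  [[-0.024,-0.622,0.008,0,0,0],[-0.024,-0.622,0.008,0,0,0],[-0.024,-0.622,0.008,0,0,0],[-0.024,-0.622,0.008,0,0,0],[-0.024,-0.622,0.008,0,0,0]],
], gripper=0)

```text
time: 48.98
eef_pos: [509.0, -164.2, 234.9]
tcp_rot: [3.139, 0.129, -0.0]
ft_force: [0.2, -0.2, -0.6]
width: 85.7
finger_force: 0.0
```

step_arm([
  [[0.013,-0.584,0,0,0,0],[0.013,-0.584,0,0,0,0],[0.013,-0.584,0,0,0,0],[0.013,-0.584,0,0,0,0],[0.013,-0.584,0,0,0,0]],
])

```text
time: 49.6
eef_pos: [498.9, 9.8, 234.8]
tcp_rot: [3.139, 0.127, -0.001]
ft_force: [0.3, -0.4, 0.0]
width: 85.1
finger_force: 0.0
```

step_arm([
  [[0.017,-0.545,0,0,0,0],[0.017,-0.545,0,0,0,0],[0.017,-0.545,0,0,0,0],[0.017,-0.545,0,0,0,0],[0.017,-0.545,0,0,0,0]],
])

```text
time: 50.22
eef_pos: [490.9, 172.8, 234.9]
tcp_rot: [3.139, 0.126, -0.001]
ft_force: [0.3, -0.6, -0.3]
width: 85.4
finger_force: 0.0
```

```bash
python3 - <<'E'
from h import *
st(); plan([((492.3,173.4,52),-85.5)])
E
python3 tray.py t9
```

```text
time 50.225
q [ 0.29  -0.225  1.763 -0.     1.604  1.78 ]
eef_pos [490.93  172.804 234.92 ]
tcp_rot [ 3.139e+00  1.260e-01 -1.000e-03]
ft_force [ 0.253 -0.62  -0.292]
width 85.4
finger_force 0.0
t 50.23 p [490.9 172.8 234.9] F [ 0.3 -0.6 -0.3] w 85.4
-> [492.3 173.4  52. ] [0.005, -0.002, 0.61, 0.001, 0.001, 0.002] 
((438.4118347167969, 263.1470947265625), (60.148834228515625, 73.48828887939453), 75.96376037597656) tray [[ 583. -170.   14.]
 [ 638. -391.   14.]
 [ 459. -429.   14.]
 [ 406. -211.   14.]] [ 521.4 -300.4   14. ]
```

step_arm([
  [[0.005,-0.002,0.1,0,0,0],[0.005,-0.002,0.25,0,0,0],[0.005,-0.002,0.36,0,0,0],[0.005,-0.002,0.45,0,0,0],[0.005,-0.002,0.52,0,0,0],[0.005,-0.002,0.57,0,0,0],[0.005,-0.002,0.61,0,0,0],[0.005,-0.002,0.61,0,0,0]],
])

```text
time: 51.28
eef_pos: [491.6, 174.1, 51.5]
tcp_rot: [3.138, 0.127, -0.002]
ft_force: [-1.0, -5.7, -2.0]
width: 85.5
finger_force: 0.0
```

step_arm([
  [[0,0,0,0,0,0],[0,0,0,0,0,0],[0,0,0,0,0,0],[0,0,0,0,0,0],[0,0,0,0,0,0]],
], gripper=1, force=40)

```text
time: 51.9
eef_pos: [492.3, 175.1, 53.3]
tcp_rot: [-3.139, -0.128, -0.002]
ft_force: [-1.1, -0.9, 6.0]
width: 61.5
finger_force: 42.6
```

step_arm([
  [[0,0,-0.05,0,0,0],[0,0,-0.1,0,0,0],[0,0,-0.2,0,0,0],[0,0,-0.32,0,0,0],[0,0,-0.45,0,0,0],[0,0,-0.6,0,0,0],[0,0,-0.63,0,0,0],[0,0,-0.63,0,0,0]],
])

```text
time: 52.9
eef_pos: [491.7, 174.9, 241.0]
tcp_rot: [-3.139, -0.128, -0.0]
ft_force: [-0.8, -0.3, -5.5]
width: 61.7
finger_force: 45.0
```

```bash
python3 - <<'E'
from h import *
st(); plan([((500,10,240),-85.5),((508,-165,240),-85.5),((508,-249,200),-85.5),((508,-249,53),-85.5)])
E
```

```text
time 52.9
q [ 0.293 -0.224  1.752  0.     1.613  1.782]
eef_pos [491.716 174.882 240.994]
tcp_rot [-3.139 -0.128 -0.   ]
ft_force [-0.784 -0.253 -5.463]
width 61.704
finger_force 45.042
t 52.9 p [491.7 174.9 241. ] F [-0.8 -0.3 -5.5] w 61.7
-> [500.  10. 240.] [-0.017, 0.55, 0.003, -0.0, -0.0, 0.004] 
-> [ 508. -165.  240.] [-0.019, 0.584, 0.0, 0.0, 0.0, 0.0] 
-> [ 508. -249.  200.] [-0.022, 0.279, 0.133, 0.0, 0.0, 0.0] 
-> [ 508. -249.   53.] [0.0, 0.0, 0.49, 0.0, 0.0, 0.0]
```

step_arm([
  [[-0.017,0.55,0.003,0,0,0],[-0.017,0.55,0.003,0,0,0],[-0.017,0.55,0.003,0,0,0],[-0.017,0.55,0.003,0,0,0],[-0.017,0.55,0.003,0,0,0]],
])

```text
time: 53.52
eef_pos: [499.8, 10.2, 238.8]
tcp_rot: [-3.139, -0.127, 0.003]
ft_force: [-0.2, -0.1, -4.5]
width: 61.9
finger_force: 45.8
```

```bash
python3 tray.py t10; python3 - <<'E'
from h import *
a=cv2.imread('pics/t10.png'); cv2.imwrite('pics/c12.png',cv2.resize(a[200:330,240:500],None,fx=3,fy=3,interpolation=cv2.INTER_CUBIC))
E
```

```text
((438.4228820800781, 263.131103515625), (60.696983337402344, 73.10167694091797), 75.46554565429688) tray [[ 582. -170.   14.]
 [ 640. -390.   14.]
 [ 460. -429.   14.]
 [ 404. -213.   14.]] [ 521.5 -300.4   14. ]
```

View pics/c12.png

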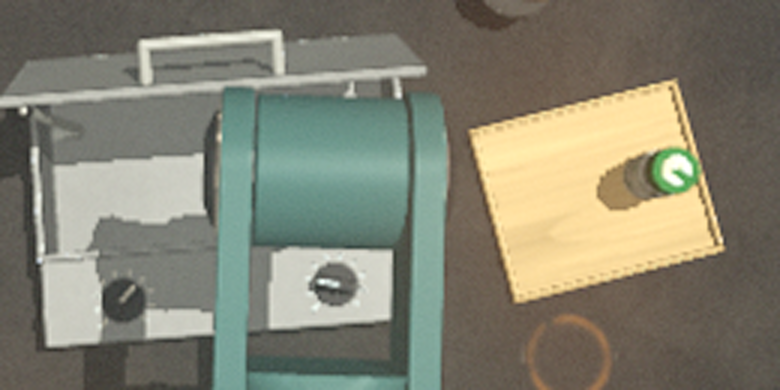

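Jar_a stands upright in the tray (cap at crop (675,170)), and the tray is unmoved. Now place the honey.

step_arm([
  [[-0.019,0.584,0,0,0,0],[-0.019,0.584,0,0,0,0],[-0.019,0.584,0,0,0,0],[-0.019,0.584,0,0,0,0],[-0.019,0.584,0,0,0,0]],
])

```text
time: 54.2
eef_pos: [508.9, -164.2, 239.8]
tcp_rot: [-3.138, -0.129, 0.001]
ft_force: [0.3, -0.2, -3.7]
width: 61.6
finger_force: 46.4
```

step_arm([
  [[-0.022,0.279,0.1,0,0,0],[-0.022,0.279,0.2,0,0,0],[-0.022,0.279,0.3,0,0,0],[-0.022,0.279,0.4,0,0,0],[-0.022,0.279,0.5,0,0,0],[-0.022,0.279,0.56,0,0,0],[-0.022,0.279,0.595,0,0,0],[-0.022,0.279,0.605,0,0,0],[-0.022,0.279,0.605,0,0,0]],
])

```text
time: 55.32
eef_pos: [509.3, -249.1, 59.5]
tcp_rot: [3.139, 0.128, 0.001]
ft_force: [0.4, -0.1, -3.6]
width: 61.1
finger_force: 46.7
```

Grasp height was about 53.3 in the box, so contact is due near 52.3.

step_arm([
  [[0,0,0.008,0,0,0],[0,0,0.014,0,0,0],[0,0,0.019,0,0,0],[0,0,0.022,0,0,0],[0,0,0.022,0,0,0]],
])

```text
time: 55.95
eef_pos: [509.1, -249.1, 52.5]
tcp_rot: [3.139, 0.128, 0.001]
ft_force: [-0.3, -0.5, 0.4]
width: 61.5
finger_force: 46.0
```

Force has returned to 0, so the jar stands on the tray. Release and go up.

step_arm([
  [[0,0,0,0,0,0],[0,0,0,0,0,0],[0,0,0,0,0,0],[0,0,0,0,0,0],[0,0,0,0,0,0],[0,0,-0.1,0,0,0],[0,0,-0.25,0,0,0],[0,0,-0.4,0,0,0],[0,0,-0.6,0,0,0],[0,0,-0.7,0,0,0]],
], gripper=0)

```text
time: 57.2
eef_pos: [509.3, -249.2, 265.9]
tcp_rot: [3.137, 0.128, 0.005]
ft_force: [0.7, -0.3, -0.9]
width: 85.3
finger_force: 0.0
```

step_arm([
  [[-0.3,-0.1,-0.2,0,0,0],[-0.3,-0.1,-0.2,0,0,0],[-0.3,-0.1,-0.2,0,0,0],[-0.3,-0.1,-0.2,0,0,0],[-0.3,-0.1,-0.2,0,0,0],[-0.3,-0.1,-0.2,0,0,0]],
])

```text
time: 57.95
eef_pos: [417.2, -226.5, 321.2]
tcp_rot: [-3.138, -0.128, 0.002]
ft_force: [-0.8, -0.4, 0.0]
width: 85.2
finger_force: 0.0
```

```bash
python3 - <<'E'
from h import *
st(); a=snap('top','t11'); b=snap('side','s11')
c=np.hstack([cv2.resize(a[170:330,180:500,::-1],(500,250)),cv2.resize(b[80:380,170:450,::-1],(268,287))[:250]]); cv2.imwrite('pics/c13.png',c)
E
```

```text
time 57.95
q [-0.551 -0.332  1.71   0.     1.765  0.938]
eef_pos [ 417.239 -226.5    321.205]
tcp_rot [-3.138e+00 -1.280e-01  2.000e-03]
ft_force [-0.83  -0.424  0.045]
width 85.176
finger_force 0.0
```

View pics/c13.png

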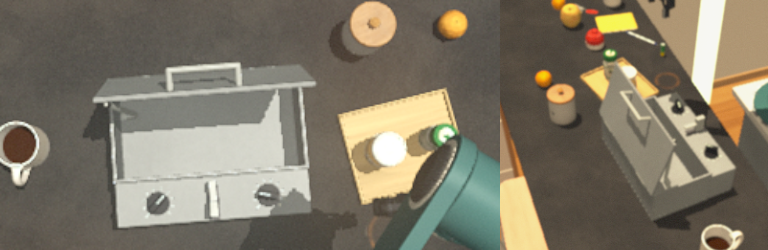

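Both jars stand in the tray (honey cap at crop (388,150), green cap at (445,135)). The box is empty and the lid is propped.

```bash
python3 -c "
from h import *
print(workorder.job_done())"
```

```text
the job is handed in; nothing more can be done
None
```

The box is unlocked with the lid propped on its stay, the two jars in it (green-capped and honey) stand upright in the tray, the mug and tea canister were left alone, and the job is handed in.

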